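# Fit the cover flange and hand grip to a cranked machine lever

### The job

Fit out the cranked lever that is clamped in the assembly stand: take the brass cover flange from the cream rack, thread it onto the free end of the dark steel bar, plate first (hub towards you), and slide it round the bend without forcing it until its plate is fully home against the shoulder at the lever's root. Then push the black eight-sided hand grip fully home onto the free end of the bar, so that the flange cannot come off, and let go.

Things in the scene. Friction and masses are not known exactly. Their poses are not given: they have to be found in the camera images.
- lever_stand: Fixed grey stand holding the lever; this point: middle of its 90 x 90 x 12 mm base plate, on the worktop. All lever frames share its axes: z up, y along the bar's inner leg, away from the clamp. Aluminium clamp block 50 (x) by 45 mm (y) over this point; out of it, to +y, comes the lever's dark steel 24 mm root. Nothing of the stand is higher than 106 mm (15 mm above the bar's axis).
- seat (a point): Centre of the shoulder (end face of the 24 mm root, 25 mm out of the clamp block), on the bar's axis, 90 mm above the worktop. From here the bar runs level along +y: spigot 11.5 mm thick, 18 mm long, on which the flange sits; taper, 8 mm long; 8 mm bar to the bend at 57 mm; the bend (90 degrees, level, centre-line radius 40 mm) from +y to -x; then a straight 85 mm leg along -x.
- bend_start (a point): On the bar's axis where the bend begins, 57 mm from the shoulder; axes as the stand's. The centre of the bend lies 40 mm from here along -x.
- bend_end (a point): On the bar's axis where the bend ends and the free straight leg (85 mm, along -x) begins; axes as the stand's. The centre of the bend lies 40 mm from here along -y.
- bar_tip (a point): The rounded free end of the 8 mm bar, 90 mm above the worktop; axes as the stand's. The bar points along -x here, roughly towards the robot.
- flange_center (a point): Centre of the loose brass flange (90 g), on the axis of its 14 mm bore, half-way along its 18 mm. Plate 58 mm across, 10 mm thick; hub 26 mm across, 8 mm long, on one side. z: along the bore, from the plate's plain back (9 mm behind this point) to the hub's end (9 mm ahead), at first level and roughly towards the robot. Plate's middle: 4 mm behind this point. Free face from rim to hub: 16 mm.
- flange_hub (a point): Middle of the flange's hub end; axes as flange_center's. When fitted it is the end away from the shoulder.
- rack: Fixed cream rack, 64 (x) by 66 mm (y), 18 mm high; origin: middle of its underside. Two slots along y, 12 mm wide and 12 mm deep; the flange stands on edge in the nearer (-x) one, its centre 35 mm above the worktop, the other is empty.
- grip_center (a point): Centre of the loose black eight-sided hand grip (60 g), 28 mm across flats, 60 mm long, lying on the worktop on a flat (this point 14 mm up). Its x axis runs along it to the mouth of its bore (30 mm from here, aluminium ring); the other end is closed and domed (4 mm more). The bore is 11 mm wide and 45 mm deep.
- bore_bottom (a point): Centre of the closed bottom of the grip's bore, 15 mm behind the grip's centre and 45 mm from its mouth; axes as grip_center's. When fitted, the bar's tip touches it.
Mind the look-alikes: they are no part of the job. Of the things shaped like the part that bears flange_center, the brass one is meant.

How it is judged (in metres and radians):
On the way:
1. the flange has gone round the bend and is home on its spigot, plate against the shoulder, hub outwards (y of flange_hub in the frame of seat above 0.013 m and y of flange_center in the frame of seat between 0.005 and 0.0125 m and distance between flange_center and seat below 0.0145 m and angle between the z axis of flange_center and the y axis of seat, either way round below 0.17 rad), for 0.2 s.
At the end, for the whole second after the job is handed in: Flange on the lever's spigot, hub outwards, plate within 3.5 mm of the shoulder, bore in line with the bar within 10 degrees; grip on the bar's free end, bottom of its bore within 7 mm of the bar's tip, in line within 11 degrees; both released (all of step 1 and distance between bore_bottom and bar_tip below 0.007 m and angle between the x axis of grip_center and the x axis of seat, either way round below 0.2 rad); the robot touches nothing.
It fails at once if the flange is forced against the lever with more than 60 N (contact force between flange and lever_stand above 60 N).
It also fails if it takes over 66 s, if anything falls off the work surface, if the arm or the gripper's body presses on something with over 40 N, if the wrist force passes 120 N, or if a joint passes its speed limit or range.

### The arm

A 7-joint arm with a two-finger parallel gripper is mounted at the origin on a cart in front of the work surface, level with it; the furniture and walls round the work are solid. World frame = base frame: x ahead of the robot, y to its left, z up, the work surface at z = 0. Lengths are in m, angles in degrees, forces in N, time in s.
With the tool pointing down it reaches from about 0.35 to 0.775 m from the base axis. Payload 3.1 kg.
Tool frame: the origin (TCP) lies at the very end of the fingers, on their centre line; the grasp point (between the pads) lies 19 mm behind it; z points along the fingers, x is the direction in which the jaws open and shut, and the axes are right-handed (so a half turn about z gives the same grasp; the last joint's range is limited). The gripper opens to 85 mm and grips with 20 to 120 N. Pads are 22 mm wide; open, the fingers measure 114 mm over their backs; the gripper's body (76 mm by 85 mm) begins 54 mm behind the grasp point. The pads swing forward as they close: fully open they stand 13 mm farther back than shut.
Start: joints at [-71.259, 17.813, 0.802, 86.603, -0.252, 75.585, -1.558], TCP at [0.198, 0.513, 0.231] pointing down, gripper open.
Joint ranges: [-154.91, 154.91], [-16.99, 109.72], [-72.82, 74.43], [7.12, 147.25], [-82.49, 262.49], [11.32, 116.49], [-174.64, 174.64]. Speed limits (degrees/s): [159.86, 159.86, 180, 180, 180, 180, 180].

### API

Orientations are given as [roll, pitch, yaw] about the fixed x, y, z axes, in that order (R = Rz(yaw) Ry(pitch) Rx(roll)).
In Python, from plant import r gives the robot as it stands.
- The arm moves only by the tool arm_command, never from a script. Its argument "commands" is a list of rows, each an object of numbers: "x", "y", "z": the shift along the tool's x, y, z in m; "yaw": the turn about the tool's z in degrees. A call has 1 to 20 rows; each row shifts and turns the pose as measured when the row begins, along the tool's axes as they then stand; what a row does not reach is not made up. A row lasts 1/8 s, in which the tool goes at most 62.5 mm and 10.7 degrees, less where a joint would pass 70% of its speed; a pose out of reach is approached as far as the arm can. A call with a gripper value outside its range is refused whole. "grip" is the closure, from 0 (fully open) to 1 (shut), set as the call begins (left out, the last holds). The fingers move at their own pace and stop on an object; "newtons" is the grip in N (left out, the last holds). Time passes only in rows, so rows that do not move let the fingers close. It gives the time, the measured TCP pose, the force and the opening at its end, in the units of the state.
- r.state(): the state, without advancing time (a new reading comes with each control period).
- r.grab_frame(name): name is "scene" or "top"; returns a dict with "frame" (384x512x3 uint8, red, green, blue), "camera_matrix" (3x3 intrinsics, pixels), "position" and "rotation" of the camera in the world. Camera axes: x right, y down, z forward; pixel columns grow to the right and rows downward; lengths in m; the calibration is good to about 2 mm. A picture is of the moment at which its call begins. There is no depth.
- r.close_job(): hands the job in, once; it reports no verdict.
Trained networks look in the newest picture that a camera, given by its name, has taken for a name from the list of things; names that differ only in an ending like _2 or _b are one class to them, and where a whole thing is asked for, a point or a joint stands for the part that bears it (a point fixed in the world has none). Each returns a list of dicts, best first, with "confidence" (0 to 1); they miss things now and then, are a little off and sometimes report something else, mostly with a low value. They report only what shows in the picture. A call takes as long as a camera call. They do not tell look-alikes from the thing itself.
- r.look_for(camera, query): "position" ([x, y, z] in m, in world coordinates, good to about 4 mm: the middle of the surface that is visible of it).
- r.tip_of(camera, query): "position" ([x, y, z] in m, in world coordinates, good to about 4 mm: a listed point, or the origin of a listed thing).
The state is a dict: "time_s": time; "q": joint angles; "joint_velocities": joint speeds; "effort": joint torques, N m; "tool_pos": TCP position; "tcp_rot": TCP orientation; "contact_force": force on the tool from outside, world axes, zero at the start; "torque": the same for the moment, N m; "grip_width": finger opening in m.
Only numpy, scipy, OpenCV 4.12 (cv2) and the standard library are available. Lean on these libraries where they do the work, as an engineer would, in place of code of your own. Each camera call takes 0.05 s, during which the arm holds its last target.

## Working session

There is one attempt and no reset: what is moved stays moved. The work goes in short steps, Python scripts to look and compute and a tool call to move; the robot and the scene stay as the last step left them, time stands still between calls to the robot, and variables do not carry over. Pictures are saved under pics/ and viewed, and the job is handed in when it is done.

Besides the shell and the picture viewer there is one more tool, called after ">>>" as name([rows], argument=value, ...), one row to a line, values as JSON. arm_command: Moves the arm, as the interface text tells. Its arguments: {"type":"object","properties":{"commands":{"type":"array"},"grip":{"type":"number"},"newtons":{"type":"number"}},"required":["commands"]}

```bash
ls; mkdir -p pics
python3 - <<'E'
from plant import r
import cv2
s=r.state();print(s)
for n in("scene","top"):
    f=r.grab_frame(n);cv2.imwrite(f"pics/{n}0.png",f["frame"][:,:,::-1]);print(n,f["camera_matrix"],f["position"],f["rotation"])
    for q in("lever_stand","seat","bend_start","bend_end","bar_tip","flange_center","flange_hub","rack","grip_center","bore_bottom"):
        print(n,q,[( [round(float(v),4) for v in d["position"]],round(d["confidence"],2)) for d in r.tip_of(n,q)])
print(r.state()["time_s"])
E
```

```text
pics
{'time_s': 0.0, 'q': array([-71.25951408,  17.85943708,   0.80403596,  86.69311561,
        -0.25343494,  75.5818545 ,  -1.55850792]), 'joint_velocities': array([-0.03813902, -0.0790315 , -0.01172663, -0.01922229,  0.00795592,
        0.02392209, -0.03227784]), 'effort': array([ 4.39842661e-04, -3.79922926e+01,  1.46393543e-01, -2.30593246e+01,
        1.24487380e-02,  1.37213440e-02, -2.35909596e-05]), 'tool_pos': array([0.19800527, 0.51234684, 0.23022255]), 'tcp_rot': array([1.79995123e+02, 1.32539077e-01, 6.88720306e+01]), 'contact_force': array([ 0.07487344, -0.62224956, -0.3643249 ]), 'torque': array([ 0.00965676, -0.00369083, -0.01756466]), 'grip_width': 0.08555170952926518}
scene [[356.00956607   0.         254.29490084]
 [  0.         356.00956607 194.23556264]
 [  0.           0.           1.        ]] [1.10360778 0.54761822 0.56631958] [-125.66864991   -0.98477052  129.56584705]
scene lever_stand [([0.636, -0.0733, -0.0008], 0.91), ([0.595, 0.2443, 0.0338], 0.52)]
scene seat [([0.6339, -0.0194, 0.0862], 0.75)]
scene bend_start [([0.633, 0.0319, 0.0857], 0.82)]
scene be
[... 594 characters left out ...]
       1.        ]] [0.39501867 0.12395702 0.91730342] [-1.68033369e+02  1.33445118e-01 -9.11360903e+01]
top lever_stand [([0.6344, -0.0722, -0.0035], 0.62)]
top seat [([0.6388, -0.0233, 0.0915], 0.55)]
top bend_start [([0.6347, 0.0329, 0.0911], 0.69), ([0.4535, 0.2304, 0.0165], 0.64)]
top bend_end [([0.5918, 0.0698, 0.0908], 0.82)]
top bar_tip [([0.5053, 0.0669, 0.0893], 0.77)]
top flange_center [([0.6001, 0.245, 0.038], 0.75)]
top flange_hub [([0.5367, 0.3123, 0.0254], 0.76), ([0.589, 0.2433, 0.0409], 0.71)]
top rack [([0.6159, 0.2371, -0.0036], 0.61)]
top grip_center [([0.4666, 0.2241, 0.0136], 0.87), ([0.5888, 0.2452, 0.0385], 0.67)]
top bore_bottom [([0.4532, 0.2296, 0.0164], 0.57)]
1.1
```

Run:
```python
import cv2
for n in("scene","top"):
    i=cv2.imread(f"pics/{n}0.png");cv2.imwrite(f"pics/{n}0x.png",cv2.resize(i,(768,576),interpolation=cv2.INTER_CUBIC))
```

```text
(no output)
```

View pics/scene0.png

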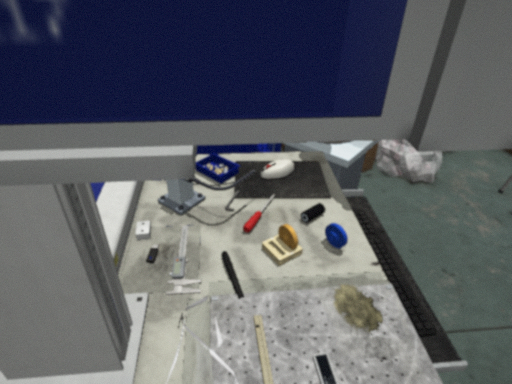

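View pics/top0.png

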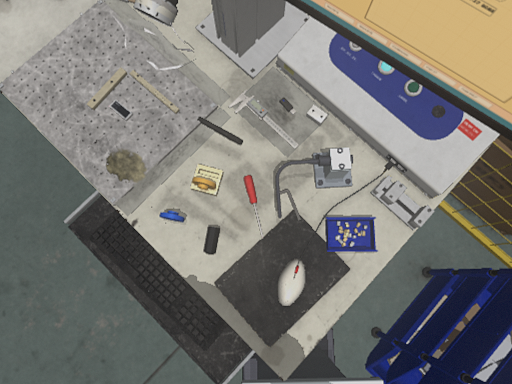

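Run:
```python
import cv2,numpy as np
a=cv2.imread("pics/top0.png")[130:270,150:370];a=cv2.resize(a,None,fx=3.4,fy=3.4,interpolation=cv2.INTER_CUBIC)
cv2.imwrite("pics/c_top.png",a)
a=cv2.imread("pics/scene0.png")[145:275,125:365];a=cv2.resize(a,None,fx=3.3,fy=3.3,interpolation=cv2.INTER_CUBIC)
cv2.imwrite("pics/c_scene.png",a)
```

```text
(no output)
```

View pics/c_top.png

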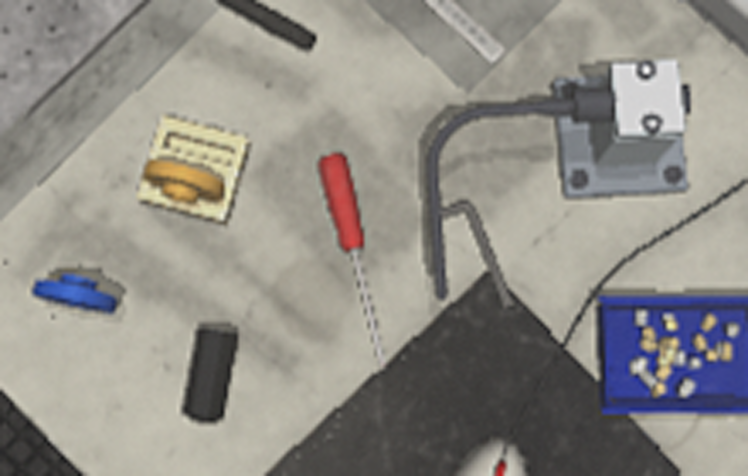

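View pics/c_scene.png

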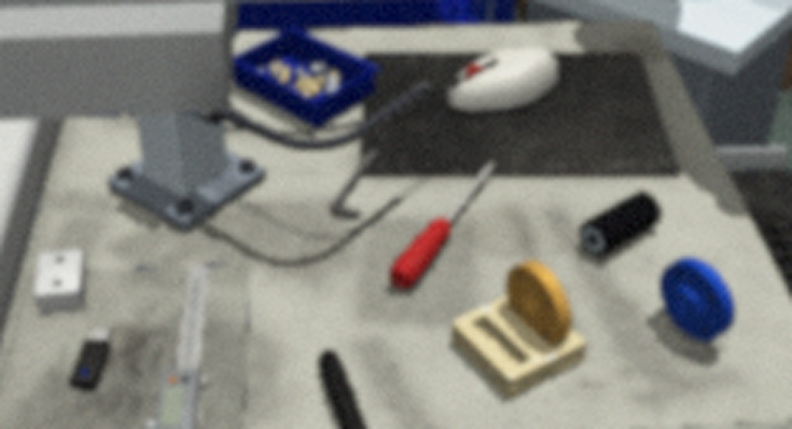

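```bash
cat > h.py <<'E'
import numpy as np,cv2
from scipy.spatial.transform import Rotation as R
from scipy.optimize import least_squares
def rot(e): return R.from_euler('xyz',e,degrees=True).as_matrix()
class Cam:
    def __init__(s,f): s.K=np.array(f["camera_matrix"]);s.p=np.array(f["position"]);s.R=rot(f["rotation"]);s.img=f["frame"]
    def proj(s,P):
        c=(np.atleast_2d(P)-s.p)@s.R; u=c@s.K.T; return u[:,:2]/u[:,2:]
    def ray(s,uv):
        uv=np.atleast_2d(uv);d=np.c_[uv,np.ones(len(uv))]@np.linalg.inv(s.K).T@s.R.T
        return d/np.linalg.norm(d,axis=1)[:,None]
    def atz(s,uv,z):
        d=s.ray(uv);return s.p+d*((z-s.p[2])/d[:,2])[:,None]
def save(n,img,box=None,k=1):
    if box: img=img[box[1]:box[3],box[0]:box[2]]
    cv2.imwrite(n,cv2.resize(np.ascontiguousarray(img[:,:,::-1]),None,fx=k,fy=k,interpolation=cv2.INTER_CUBIC))
def lever(p,pts):  # p=seat x,y,yaw(rad); pts local (n,3) rel. seat
    c,s=np.cos(p[2]),np.sin(p[2]);return np.c_[p[0]+c*pts[:,0]-s*pts[:,1],p[1]+s*pts[:,0]+c*pts[:,1],.09+pts[:,2]]
LP={"lever_stand":(0,-.0475,-.09),"seat":(0,0,0),"bend_start":(0,.057,0),"bend_end":(-.04,.097,0),"bar_tip":(-.125,.097,0)}
def centre():
    a=np.linspace(0,np.pi/2,30)
    return np.vstack([np.c_[np.zeros(20),np.linspace(0,.057,20),np.zeros(20)],np.c_[-.04+.04*np.cos(a),.057+.04*np.sin(a),0*a],np.c_[np.linspace(-.04,-.125,40),np.full(40,.097),np.zeros(40)]])
E
python3 - <<'E'
from h import *
from plant import r
f={n:r.grab_frame(n) for n in("scene","top")}
C={n:Cam(f[n]) for n in f}
obs=[]
for n in f:
  for q in LP:
    for k in range(2):
      for d in r.tip_of(n,q)[:1]:
        obs.append((q,np.array(d["position"]),n))
res=lambda p: np.concatenate([(lever(p,np.array([LP[q]]))[0]-o)[:2] for q,o,n in obs])
s=least_squares(res,[.636,-.02,0],loss='soft_l1',f_scale=.004)
print(s.x,np.degrees(s.x[2])); print(np.round(res(s.x).reshape(-1,2)*1e3,1).tolist())
F=[];
for n in f:
  for q in("flange_center","flange_hub","rack","grip_center","bore_bottom"):
    print(n,q,[[round(float(v),4) for v in d["position"]]+[round(d["confidence"],2)] for d in r.tip_of(n,q)])
for n in f:
    im=C[n].img.copy(); np.save(n+"0.npy",im)
    big=cv2.resize(im,None,fx=4,fy=4,interpolation=cv2.INTER_CUBIC)
    for q,off in (("c",0),):
        uv=C[n].proj(lever(s.x,centre()))
        for u in uv: cv2.circle(big,tuple(int(v) for v in (u+.5)*4-.5),1,(255,0,0),-1)
    c=uv.mean(0); x0,y0=[int(v*4) for v in c-np.array([70,60])]
    cv2.imwrite(f"pics/fit_{n}.png",big[max(0,y0):y0+480,max(0,x0):x0+600,::-1])
import pickle;pickle.dump(f,open("f0.pkl","wb"))
E
```

```text
[ 0.63369879 -0.02506611  0.055138  ] 3.1591747625241955
[[2.2, -1.8], [2.2, -1.8], [-1.7, -2.3], [-1.7, -2.3], [2.0, -0.4], [2.0, -0.4], [79.1, 5.1], [79.1, 5.1], [-5.5, 1.2], [-5.5, 1.2], [2.4, 0.4], [2.4, 0.4], [-2.8, 1.2], [-2.8, 1.2], [-1.4, -2.2], [-1.4, -2.2], [0.2, 1.1], [0.2, 1.1], [-1.7, -1.1], [-1.7, -1.1]]
scene flange_center []
scene flange_hub [[0.5393, 0.3149, 0.028, 0.89], [0.5962, 0.2413, 0.0332, 0.52]]
scene rack [[0.6196, 0.2398, -0.0001, 0.62]]
scene grip_center [[0.4652, 0.2234, 0.0162, 0.71]]
scene bore_bottom [[0.4557, 0.2259, 0.0177, 0.73]]
top flange_center [[0.5996, 0.2447, 0.0344, 0.75], [0.5271, 0.3198, 0.0297, 0.57]]
top flange_hub [[0.5311, 0.3129, 0.0289, 0.63], [0.5881, 0.239, 0.0401, 0.6], [0.6372, -0.0721, 0.001, 0.21]]
top rack [[0.6163, 0.2356, -0.0044, 0.79]]
top grip_center [[0.469, 0.2274, 0.014, 0.66]]
top bore_bottom [[0.6135, 0.2384, -0.0009, 0.57], [0.4551, 0.2268, 0.0164, 0.54]]
```

View pics/fit_top.png

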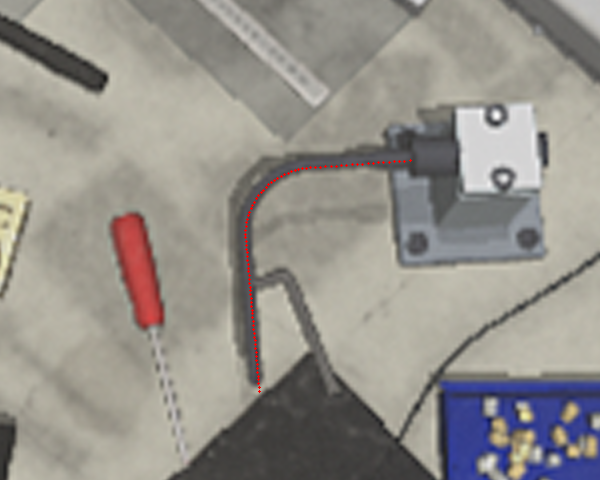

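View pics/fit_scene.png

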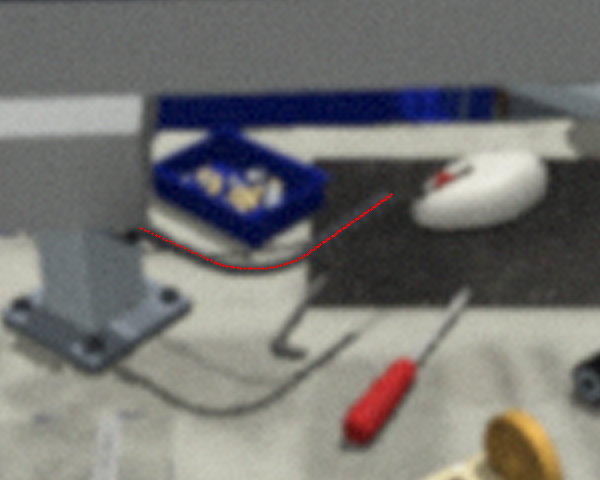

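Run:
```python
from h import *
import pickle
f=pickle.load(open("f0.pkl","rb"))
A=f["top"]["frame"];save("pics/z1.png",A,(268,150,338,222),8)
B=f["scene"]["frame"];save("pics/z2.png",B,(190,165,265,220),8)
```

```text
(no output)
```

View pics/z1.png

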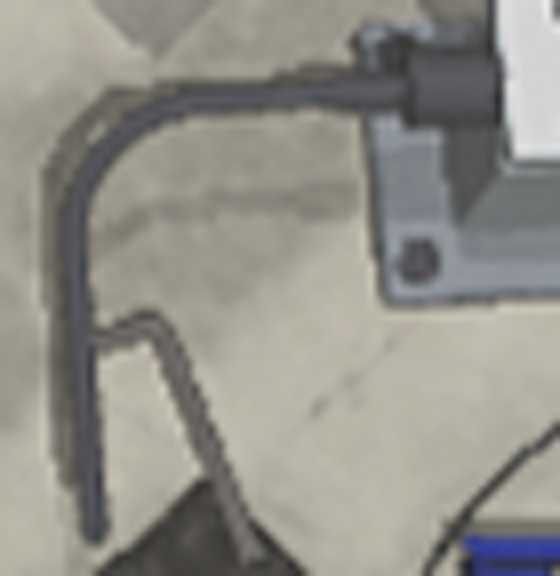

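View pics/z2.png

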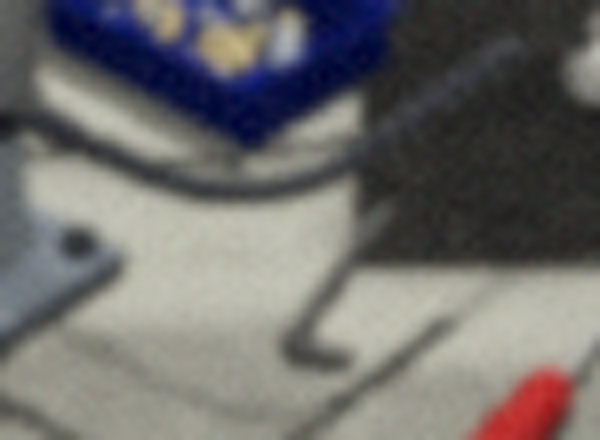

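```bash
cat >> h.py <<'E'
def fitbar(C,pts,tip,sh=None,p0=(.6337,-.025,.055)):
    pts=np.array(pts,float)
    def res(p):
        L=C.proj(lever(p,centre())); out=[]
        for q in pts:
            i=np.argmin(((L-q)**2).sum(1)); i=min(max(i,1),len(L)-2)
            t=L[i+1]-L[i-1];t/=np.linalg.norm(t);d=q-L[i];out.append(d[0]*t[1]-d[1]*t[0])
        L2=C.proj(lever(p,np.array([[-.125,.097,0],[-.1,.097,0],[0,0,.0],[0,.02,0]])))
        t=L2[0]-L2[1];t/=np.linalg.norm(t);out.append((np.array(tip)-L2[0])@t)
        if sh is not None:
            t=L2[2]-L2[3];t/=np.linalg.norm(t);out.append((np.array(sh)-L2[2])@t)
        return np.array(out)
    return res
E
python3 - <<'E'
from h import *
import pickle
f=pickle.load(open("f0.pkl","rb"))
T=Cam(f["top"]);S=Cam(f["scene"])
m=lambda l,o:(np.array(l,float)+.5)/8-.5+np.array(o)
pt=m([(93,500),(86,400),(79,300),(76,230),(120,130),(200,98),(300,93),(370,92)],(268,150))
ps=m([(450,85),(400,117),(340,160),(240,190),(180,182),(100,148)],(190,165))
rt=fitbar(T,pt,m([(95,543)],(268,150))[0],m([(407,92)],(268,150))[0])
rs=fitbar(S,ps,m([(518,42)],(190,165))[0])
for n,fn in(("top",rt),("scene",rs),("both",lambda p:np.r_[rt(p),rs(p)])):
    s=least_squares(fn,(.6337,-.025,.055));print(n,s.x,np.degrees(s.x[2]),np.round(s.fun,2),"tip",lever(s.x,np.array([[-.125,.097,0]])))
E
```

```text
top [ 0.63600408 -0.02583417  0.032346  ] 1.8532890337906687 [ 0.07  0.03 -0.01  0.13 -0.31 -0.08 -0.05  0.27  0.09 -0.02] tip [[0.50793245 0.06707254 0.09      ]]
scene [ 0.63510843 -0.02795721  0.05984141] 3.4286604708859447 [-0.09  0.24  0.16 -0.23 -0.07 -0.08  0.29] tip [[0.50453102 0.06139345 0.09      ]]
both [ 0.63574093 -0.02652134  0.03516337] 2.0147127382503456 [-0.38 -0.39 -0.39 -0.24 -0.67 -0.29 -0.21  0.14 -0.17 -0.33  0.99  1.16
  0.89  0.53  0.62  0.38  0.34] tip [[0.50740806 0.06602418 0.09      ]]
```

Run:
```python
from h import *
import pickle
f=pickle.load(open("f0.pkl","rb"))
A=f["top"]["frame"];save("pics/z3.png",A,(180,155,232,205),11)
A=f["top"]["frame"];save("pics/z4.png",A,(190,215,235,265),11)
B=f["scene"]["frame"];save("pics/z5.png",B,(250,195,340,270),8)
```

```text
(no output)
```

View pics/z3.png

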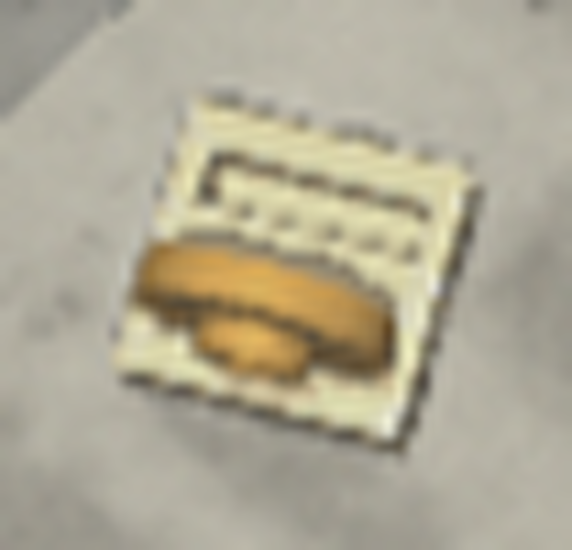

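View pics/z4.png

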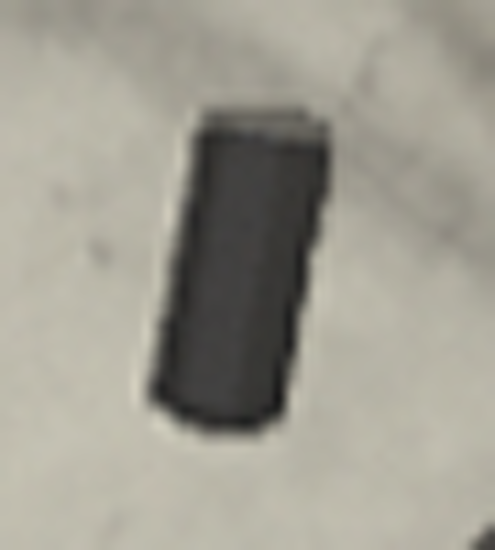

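View pics/z5.png

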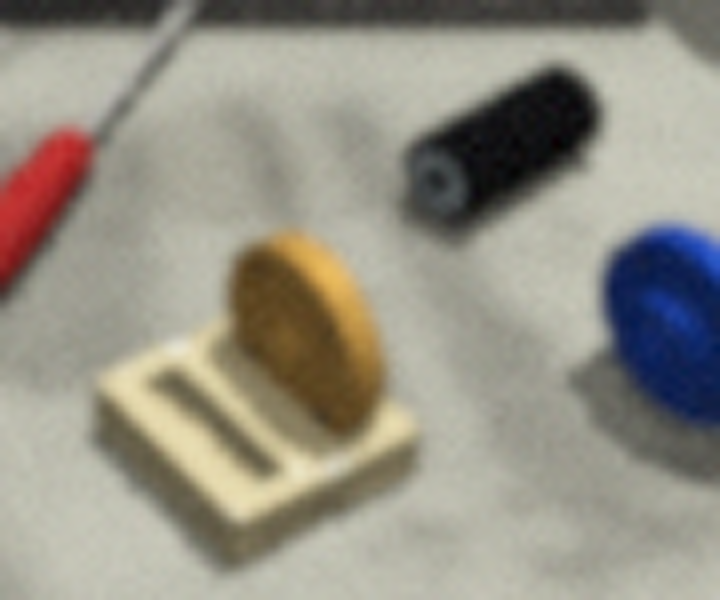

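Run:
```python
from h import *
import pickle
f=pickle.load(open("f0.pkl","rb"))
T=Cam(f["top"]);S=Cam(f["scene"])
m=lambda l,o,k:(np.array(l,float)+.5)/k-.5+np.array(o)
c=m([(197,95),(475,178),(402,430),(118,358)],(180,155),11)
P=T.atz(c,.018)[:,:2]; print(P)
L=np.array([(.032,.033),(.032,-.033),(-.032,-.033),(-.032,.033)])
def res(p):
    c,s=np.cos(p[2]),np.sin(p[2]);return (L@np.array([[c,s],[-s,c]])+p[:2]-P).ravel()
s=least_squares(res,(.617,.238,0));print("rack",s.x,np.degrees(s.x[2]),np.round(s.fun*1e3,1))
# flange model overlay
def flange(cx,cy,yaw):
    a=np.linspace(0,2*np.pi,80);o=[]
    for rr,z in((.029,-.009),(.029,.001),(.013,.001),(.013,.009),(.007,.009)):
        z=-z # local x axis = -bore z
        o.append(np.c_[np.full(80,z),rr*np.cos(a),rr*np.sin(a)])
    o=np.vstack(o);c_,s_=np.cos(yaw),np.sin(yaw)
    return np.c_[cx+c_*o[:,0]-s_*o[:,1],cy+s_*o[:,0]+c_*o[:,1],.035+o[:,2]]
fx,fy=.600,.2447
for cam,n,box,k in((T,"top",(180,155,232,205),11),(S,"scene",(260,205,310,260),11)):
    b=cam.img[box[1]:box[3],box[0]:box[2]];b=cv2.resize(b,None,fx=k,fy=k,interpolation=cv2.INTER_CUBIC)
    for u in cam.proj(flange(fx,fy,s.x[2])):
        cv2.circle(b,tuple(int(v) for v in (u-np.array(box[:2])+.5)*k-.5),1,(255,0,0),-1)
    cv2.imwrite(f"pics/fl_{n}.png",b[:,:,::-1])
# grip
g=m([(205,118),(328,135),(285,410),(150,390)],(190,215),11)
G=T.atz(g,.014)[:,:2];print(G)
a=(G[0]+G[1])/2;b=(G[2]+G[3])/2;print("grip mid",(a+b)/2,"len",np.linalg.norm(a-b),"yaw",np.degrees(np.arctan2(*(a-b)[::-1])))
```

```text
[[0.65637186 0.25993885]
 [0.63584547 0.19761089]
 [0.57872954 0.21387185]
 [0.59627211 0.27676373]]
rack [ 0.61680475  0.23704633 -0.28563628] -16.365753131405924 [ 0.4 -0.2  2.4 -1.2 -1.9  0.5 -0.9  1. ]
[[0.50262853 0.23314679]
 [0.49838318 0.20637434]
 [0.43946201 0.21565676]
 [0.44428534 0.2446576 ]]
grip mid [0.47118976 0.22495887] len 0.05954680852374034 yaw -10.055126236563453
```

View pics/fl_top.png

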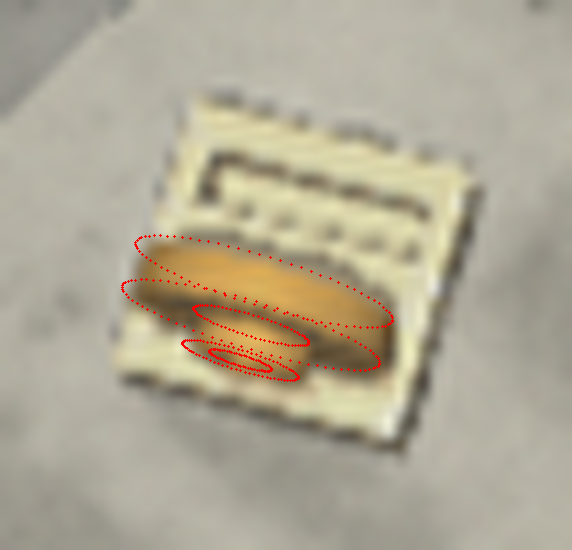

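View pics/fl_scene.png

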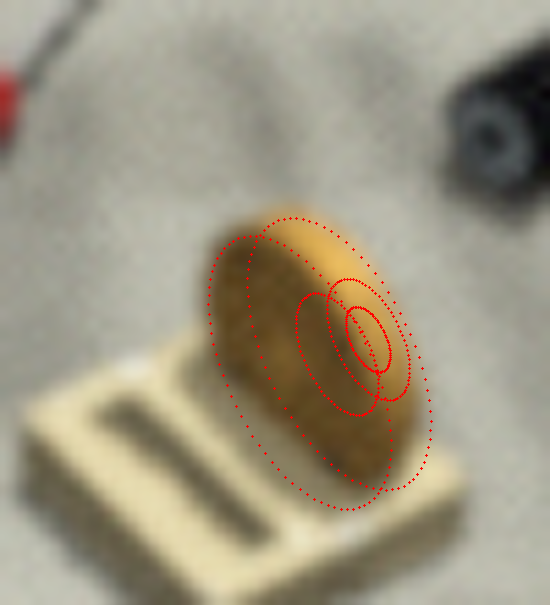

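Run:
```python
from h import *
import pickle
f=pickle.load(open("f0.pkl","rb"))
T=Cam(f["top"]);S=Cam(f["scene"])
c=np.array([(197,22),(247,75),(275,62),(215,40),(250,55),(315,5),(400,75),(510,130),(430,195),(280,55)],float)
for z in(0,.1,.2,.3,.4):
    P=T.atz(c,z);print(z,np.round(P[:,:2],3).tolist());print(np.round(S.proj(P)).tolist())
```

```text
0 [[1.063, 0.268], [0.902, 0.134], [0.938, 0.059], [1.007, 0.219], [0.96, 0.125], [1.109, -0.057], [0.893, -0.271], [0.733, -0.537], [0.568, -0.313], [0.958, 0.045]]
[[112.0, 434.0], [148.0, 308.0], [108.0, 298.0], [126.0, 380.0], [118.0, 326.0], [-14.0, 324.0], [50.0, 216.0], [60.0, 157.0], [148.0, 161.0], [94.0, 301.0]]
0.1 [[0.99, 0.253], [0.846, 0.133], [0.879, 0.066], [0.94, 0.209], [0.898, 0.125], [1.031, -0.038], [0.839, -0.228], [0.697, -0.465], [0.549, -0.265], [0.897, 0.053]]
[[137.0, 350.0], [164.0, 253.0], [127.0, 246.0], [147.0, 309.0], [137.0, 267.0], [16.0, 265.0], [68.0, 180.0], [74.0, 130.0], [158.0, 134.0], [114.0, 248.0]]
0.2 [[0.917, 0.237], [0.791, 0.132], [0.82, 0.073], [0.873, 0.198], [0.837, 0.125], [0.953, -0.018], [0.784, -0.185], [0.66, -0.393], [0.53, -0.217], [0.835, 0.062]]
[[162.0, 265.0], [181.0, 195.0], [147.0, 189.0], [169.0, 236.0], [158.0, 205.0], [48.0, 203.0], [88.0, 139.0], [90.0, 100.0], [169.0, 103.0], [136.0, 191.0]]
0.3 [[0.845, 0.221], [0.736, 0.131], [0.76, 0.08], [0.807, 0.188], [0.775, 0.125], [0.875, 0.002], [0.73, -0.142], [0.623, -0.321], [0.512, -0.17], [0.774, 0.071]]
[[187.0, 178.0], [200.0, 132.0], [169.0, 128.0], [192.0, 159.0], [180.0, 139.0], [82.0, 137.0], [111.0, 93.0], [109.0, 65.0], [183.0, 68.0], [159.0, 129.0]]
0.4 [[0.772, 0.205], [0.681, 0.13], [0.701, 0.087], [0.74, 0.178], [0.714, 0.125], [0.798, 0.022], [0.676, -0.099], [0.586, -0.249], [0.493, -0.122], [0.713, 0.079]]
[[213.0, 89.0], [220.0, 64.0], [193.0, 62.0], [215.0, 79.0], [203.0, 68.0], [118.0, 66.0], [138.0, 41.0], [131.0, 24.0], [198.0, 26.0], [184.0, 62.0]]
```

View pics/scene0x.png

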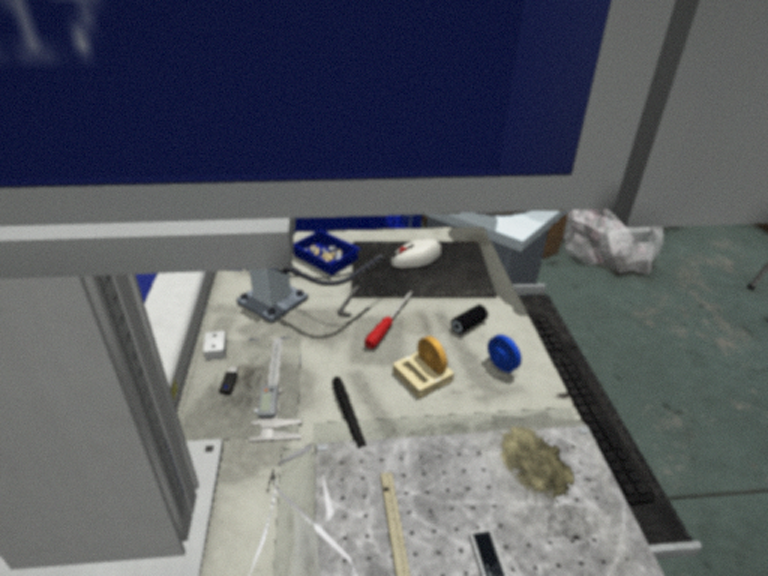

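View pics/top0x.png

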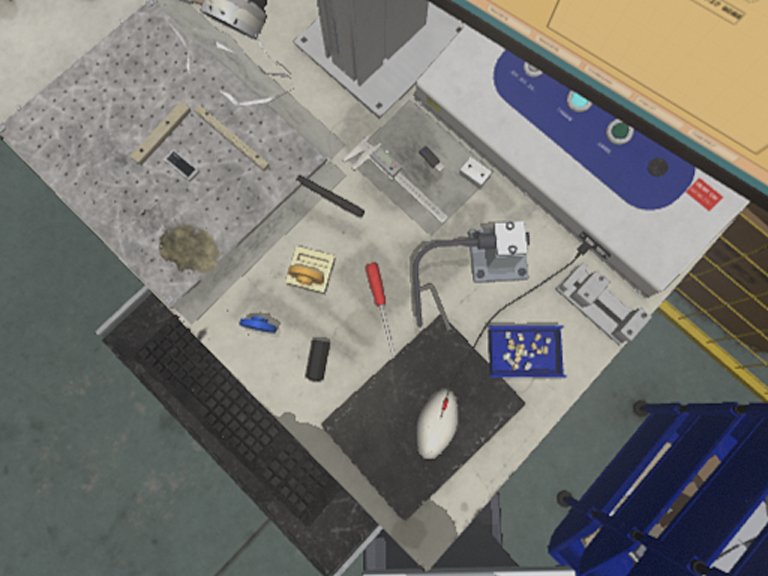

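Run:
```python
from h import *
import pickle
f=pickle.load(open("f0.pkl","rb"))
T=Cam(f["top"]);S=Cam(f["scene"])
def pl(c,a,b):
    d=c.ray([a,b]);n=np.cross(d[0],d[1]);n/=np.linalg.norm(n);return n,n@c.p
n2,k2=pl(S,(0,148),(413,137))
for tp in ((315,5),(360,33),(400,60),(450,92),(510,130)):
    d=T.ray([tp])[0];t=(k2-n2@T.p)/(n2@d);P=T.p+t*d;print(tp,np.round(P,3),np.round(S.proj(P),0))
```

```text
(315, 5) [ 0.886 -0.001  0.287] [[ 77. 146.]]
(360, 33) [ 0.855 -0.096  0.241] [[ 73. 146.]]
(400, 60) [ 0.822 -0.191  0.195] [[ 72. 146.]]
(450, 92) [ 0.778 -0.323  0.13 ] [[ 69. 146.]]
(510, 130) [ 0.718 -0.507  0.041] [[ 66. 146.]]
```

```bash
cat >> h.py <<'E'
def plan(s,target,yaw,n,start=None):
    "rows from current pose to target (x,y,z), tool yaw deg (tool down)"
    if start is None: p=np.array(s["tool_pos"]);y=s["tcp_rot"][2]
    else: p=np.array(start[:3],float);y=start[3]
    dy=(yaw-y+180)%360-180; d=(np.array(target)-p)/n; rows=[]
    for i in range(n):
        a=np.radians(y+dy*i/n)
        rows.append({"x":round(float(d[0]*np.cos(a)+d[1]*np.sin(a)),4),"y":round(float(d[0]*np.sin(a)-d[1]*np.cos(a)),4),"z":round(float(-d[2]),4),"yaw":round(-dy/n,1)})
    for q in rows: print(str(q).replace("'",'"')+",")
E
python3 - <<'E'
from h import *
from plant import r
plan(r.state(),(.603,.2424,.14),-15.5,11)
E
```

```text
{"x": -0.0097, "y": 0.0432, "z": 0.0083, "yaw": np.float64(7.7)},
{"x": -0.0038, "y": 0.0441, "z": 0.0083, "yaw": np.float64(7.7)},
{"x": 0.0021, "y": 0.0442, "z": 0.0083, "yaw": np.float64(7.7)},
{"x": 0.008, "y": 0.0435, "z": 0.0083, "yaw": np.float64(7.7)},
{"x": 0.0137, "y": 0.0421, "z": 0.0083, "yaw": np.float64(7.7)},
{"x": 0.0192, "y": 0.0399, "z": 0.0083, "yaw": np.float64(7.7)},
{"x": 0.0244, "y": 0.037, "z": 0.0083, "yaw": np.float64(7.7)},
{"x": 0.0291, "y": 0.0334, "z": 0.0083, "yaw": np.float64(7.7)},
{"x": 0.0333, "y": 0.0292, "z": 0.0083, "yaw": np.float64(7.7)},
{"x": 0.0369, "y": 0.0245, "z": 0.0083, "yaw": np.float64(7.7)},
{"x": 0.0398, "y": 0.0194, "z": 0.0083, "yaw": np.float64(7.7)},
```

>>> arm_command([
  {"x":-0.01,"y":0.043,"z":0.008,"yaw":7.7},
  {"x":-0.004,"y":0.044,"z":0.008,"yaw":7.7},
  {"x":0.002,"y":0.044,"z":0.008,"yaw":7.7},
  {"x":0.008,"y":0.0435,"z":0.008,"yaw":7.7},
  {"x":0.0137,"y":0.042,"z":0.008,"yaw":7.7},
  {"x":0.019,"y":0.04,"z":0.008,"yaw":7.7},
  {"x":0.0244,"y":0.037,"z":0.008,"yaw":7.7},
  {"x":0.029,"y":0.0334,"z":0.008,"yaw":7.7},
  {"x":0.033,"y":0.029,"z":0.008,"yaw":7.7},
  {"x":0.037,"y":0.0245,"z":0.008,"yaw":7.7},
  {"x":0.04,"y":0.0194,"z":0.008,"yaw":7.7},
], grip=0.5, newtons=60)

```text
time_s: 4.08
tool_pos: [0.6048, 0.2346, 0.1406]
tcp_rot: [-179.5, 0.1, -17.7]
contact_force: [-0.0, 0.6, 0.3]
grip_width: 0.0424
```

```bash
sed -i 's/round(-dy\/n,1)/round(float(-dy\/n),2)/' h.py
python3 - <<'E'
from h import *
from plant import r
s=r.state();print(s["time_s"],s["tool_pos"],s["tcp_rot"],s["grip_width"],s["q"],s["contact_force"])
plan(s,(.603,.2424,.10),-15.5,4)
f=r.grab_frame("top");save("pics/t1.png",f["frame"],(120,90,320,240),4)
E
```

```text
4.075 [0.60480578 0.2345724  0.14062393] [-1.79517559e+02  1.19538682e-01 -1.77436096e+01] 0.04236973487498672 [-38.6226543   34.13923904  26.05672993  78.30767785 -15.62237329
  70.84449129 -29.13604015] [-0.04855244  0.64819093  0.34115207]
{"x": -0.001, "y": -0.0017, "z": 0.0102, "yaw": -0.56},
{"x": -0.001, "y": -0.0017, "z": 0.0102, "yaw": -0.56},
{"x": -0.001, "y": -0.0017, "z": 0.0102, "yaw": -0.56},
{"x": -0.001, "y": -0.0018, "z": 0.0102, "yaw": -0.56},
```

View pics/t1.png

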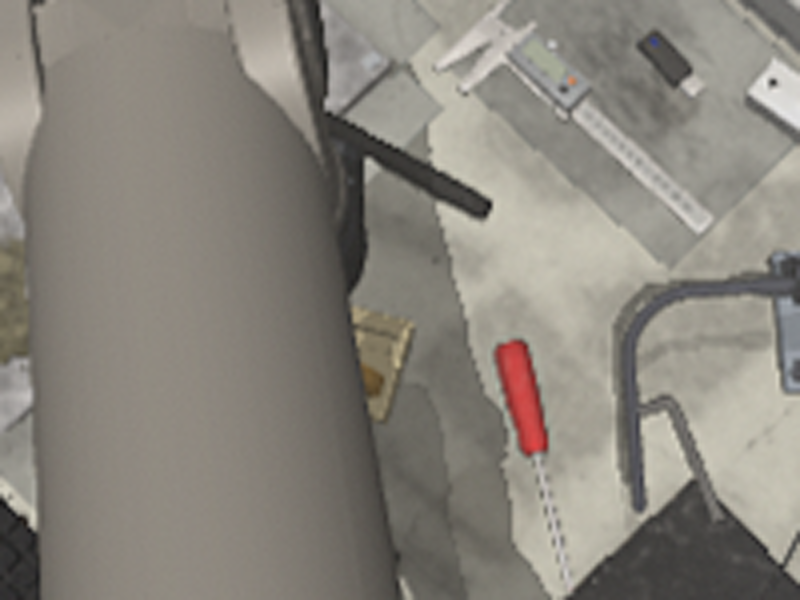

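>>> arm_command([
  {"x":-0.001,"y":-0.0017,"z":0.01,"yaw":-0.56},
  {"x":-0.001,"y":-0.0017,"z":0.01,"yaw":-0.56},
  {"x":-0.001,"y":-0.0017,"z":0.01,"yaw":-0.56},
  {"x":-0.001,"y":-0.0017,"z":0.01,"yaw":-0.56},
  {"x":0},
])

```text
validation failed for argument at $.co...
```

Run:
```python
from h import *
from plant import r
s=r.state();print(s["time_s"],s["tool_pos"],s["tcp_rot"],s["grip_width"])
plan(s,(.603,.2424,.0505),-15.5,6)
f=r.grab_frame("scene");save("pics/s1.png",f["frame"],(200,130,380,280),4)
```

```text
4.125 [0.60988897 0.22637602 0.13914322] [-179.86138679   -0.27985865  -18.41773356] 0.04279485138987502
{"x": -0.0019, "y": -0.0022, "z": 0.0148, "yaw": -0.49},
{"x": -0.0019, "y": -0.0022, "z": 0.0148, "yaw": -0.49},
{"x": -0.0019, "y": -0.0022, "z": 0.0148, "yaw": -0.49},
{"x": -0.0019, "y": -0.0022, "z": 0.0148, "yaw": -0.49},
{"x": -0.0019, "y": -0.0022, "z": 0.0148, "yaw": -0.49},
{"x": -0.0018, "y": -0.0023, "z": 0.0148, "yaw": -0.49},
```

View pics/s1.png

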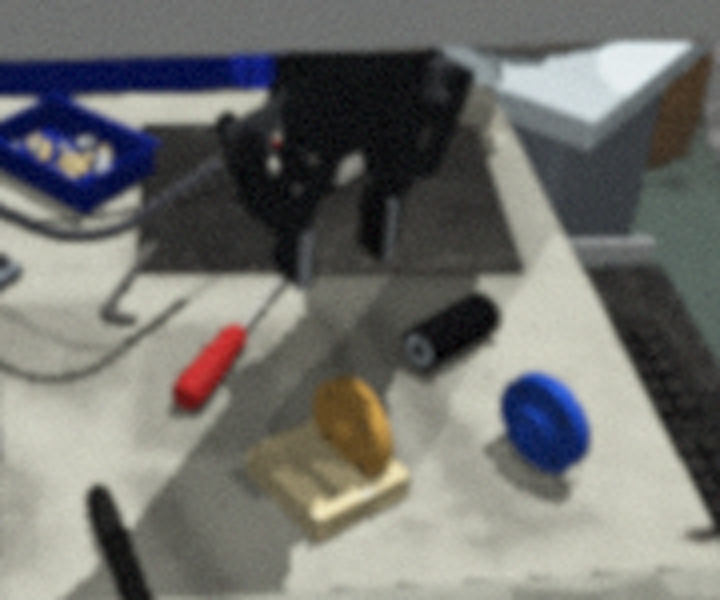

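Run:
```python
from h import *
from plant import r
s=r.state()
f=r.grab_frame("scene");S=Cam(f)
print(s["time_s"],s["tool_pos"],s["tcp_rot"],S.proj(s["tool_pos"]))
s=r.state();print(s["tool_pos"])
plan(s,(.603,.2424,.105),-15.5,4)
```

```text
4.175 [0.60756621 0.22755979 0.13951538] [-1.79878551e+02 -1.14985649e-01 -1.81201630e+01] [[284.64945143 197.0831561 ]]
[0.60548947 0.23097912 0.13989356]
{"x": -0.0015, "y": -0.0025, "z": 0.0087, "yaw": -0.59},
{"x": -0.0014, "y": -0.0025, "z": 0.0087, "yaw": -0.59},
{"x": -0.0014, "y": -0.0026, "z": 0.0087, "yaw": -0.59},
{"x": -0.0014, "y": -0.0026, "z": 0.0087, "yaw": -0.59},
```

>>> arm_command([
  {"x":-0.0014,"y":-0.0025,"z":0.0087,"yaw":-0.6},
  {"x":-0.0014,"y":-0.0025,"z":0.0087,"yaw":-0.6},
  {"x":-0.0014,"y":-0.0025,"z":0.0087,"yaw":-0.6},
  {"x":-0.0014,"y":-0.0025,"z":0.0087,"yaw":-0.6},
  {"x":0.0,"y":0.0,"z":0.0,"yaw":0.0},
])

```text
time_s: 4.85
tool_pos: [0.5987, 0.2495, 0.1024]
tcp_rot: [-179.5, 0.3, -14.7]
contact_force: [0.1, -0.9, -0.2]
grip_width: 0.0422
```

```bash
cat >> h.py <<'E'
def st(r):
    s=r.state();print("t",round(s["time_s"],2),"p",np.round(s["tool_pos"],4),"rpy",np.round(s["tcp_rot"],2),"F",np.round(s["contact_force"],1),"w",round(s["grip_width"],4));return s
E
python3 - <<'E'
from h import *
from plant import r
s=st(r)
plan(s,(.603,.2424,.0505),-15.5,5)
E
```

```text
t 4.85 p [0.5987 0.2495 0.1024] rpy [-179.55    0.31  -14.71] F [ 0.1 -0.9 -0.2] w 0.0422
{"x": 0.0012, "y": 0.0012, "z": 0.0104, "yaw": 0.16},
{"x": 0.0012, "y": 0.0012, "z": 0.0104, "yaw": 0.16},
{"x": 0.0012, "y": 0.0012, "z": 0.0104, "yaw": 0.16},
{"x": 0.0012, "y": 0.0012, "z": 0.0104, "yaw": 0.16},
{"x": 0.0012, "y": 0.0012, "z": 0.0104, "yaw": 0.16},
```

>>> arm_command([
  {"x":0.003,"y":0.003,"z":0.01,"yaw":0.2},
  {"x":0.001,"y":0.001,"z":0.01,"yaw":0.2},
  {"x":0.0,"y":0.0,"z":0.0,"yaw":0.0},
  {"x":0.0,"y":0.0,"z":0.0,"yaw":0.0},
])

```text
time_s: 5.35
tool_pos: [0.6023, 0.2437, 0.0812]
tcp_rot: [-179.6, 0.3, -15.2]
contact_force: [0.4, -0.4, 0.6]
grip_width: 0.0431
```

Run:
```python
from h import *
from plant import r
s=st(r)
f=r.grab_frame("scene");save("pics/s2.png",f["frame"],(230,160,350,270),6)
s=st(r)
plan(s,(.603,.2424,.0505),-15.5,5)
```

```text
t 5.35 p [0.6023 0.2437 0.0812] rpy [-179.57    0.25  -15.2 ] F [ 0.4 -0.4  0.6] w 0.0431
t 5.4 p [0.6022 0.2436 0.0811] rpy [-179.57    0.27  -15.2 ] F [-0.1  0.4 -0.5] w 0.0422
{"x": 0.0002, "y": 0.0002, "z": 0.0061, "yaw": 0.06},
{"x": 0.0002, "y": 0.0002, "z": 0.0061, "yaw": 0.06},
{"x": 0.0002, "y": 0.0002, "z": 0.0061, "yaw": 0.06},
{"x": 0.0002, "y": 0.0002, "z": 0.0061, "yaw": 0.06},
{"x": 0.0002, "y": 0.0002, "z": 0.0061, "yaw": 0.06},
```

View pics/s2.png

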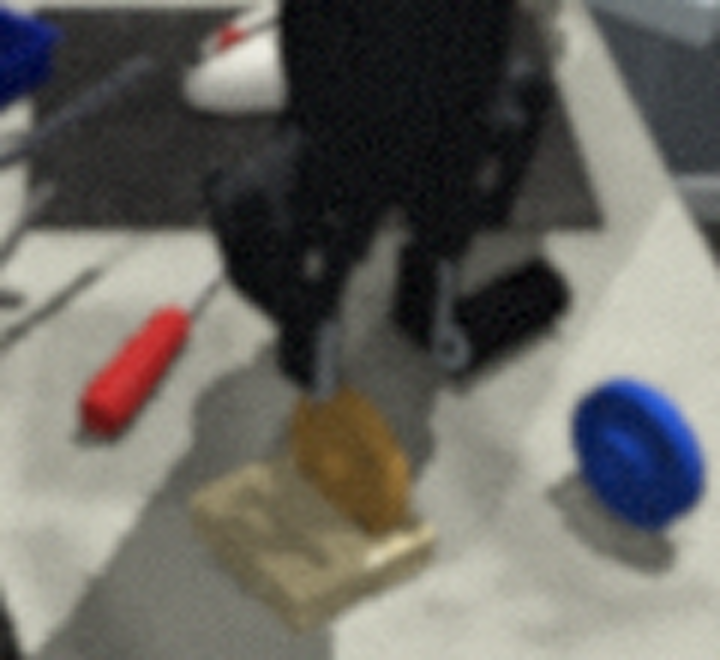

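Run:
```python
from h import *
from plant import r
f=r.grab_frame("scene");S=Cam(f);s=st(r)
for P in ((.6022,.2436,.0811),(.603,.2424,.0505),(.603,.2424,.064),(.603,.2424,.035)):
    print(P,(S.proj(np.array(P))[0]-[230,160])*6)
```

```text
t 5.45 p [0.6022 0.2438 0.0813] rpy [-179.56    0.26  -15.18] F [-0.  -0.6 -0.4] w 0.0429
(0.6022, 0.2436, 0.0811) [362.63849703 366.72091497]
(0.603, 0.2424, 0.0505) [352.18701224 431.36564553]
(0.603, 0.2424, 0.064) [354.95801343 403.07698571]
(0.603, 0.2424, 0.035) [349.07427319 463.14304647]
```

>>> arm_command([
  {"x":0.0005,"y":0.001,"z":0.009,"yaw":0.2},
  {"x":0.0,"y":0.0,"z":0.009,"yaw":0.0},
  {"x":0.0,"y":0.0,"z":0.009,"yaw":0.0},
  {"x":0.0,"y":0.0,"z":0.003,"yaw":0.0},
  {"x":0.0,"y":0.0,"z":0.0,"yaw":0.0},
])

```text
time_s: 6.08
tool_pos: [0.6021, 0.2431, 0.0489]
tcp_rot: [-179.6, 0.3, -15.4]
contact_force: [0.2, -0.1, -0.1]
grip_width: 0.0426
```

Run:
```python
from h import *
from plant import r
f=r.grab_frame("scene");S=Cam(f);s=st(r);save("pics/s3.png",f["frame"],(230,160,350,270),6)
```

```text
t 6.12 p [0.6022 0.2431 0.0491] rpy [-179.56    0.28  -15.38] F [-0.3  0.4  0.6] w 0.0429
```

View pics/s3.png

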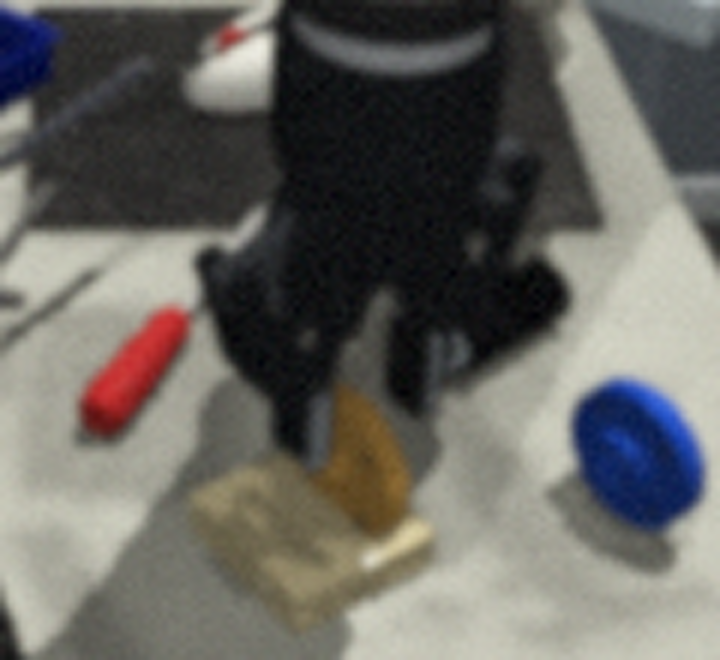

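>>> arm_command([
  {"x":0.0,"y":0.0,"z":-0.0018,"yaw":0.0},
  {"x":0.0,"y":0.0,"z":0.0,"yaw":0.0},
])

```text
time_s: 6.38
tool_pos: [0.6027, 0.2433, 0.0517]
tcp_rot: [-179.5, 0.2, -15.4]
contact_force: [-1.2, -0.9, -0.3]
grip_width: 0.0424
```

>>> arm_command([
  {"x":0.0,"y":0.0,"z":0.0,"yaw":0.0},
  {"x":0.0,"y":0.0,"z":0.0,"yaw":0.0},
  {"x":0.0,"y":0.0,"z":0.0,"yaw":0.0},
  {"x":0.0,"y":0.0,"z":0.0,"yaw":0.0},
], grip=1.0, newtons=60)

```text
time_s: 6.88
tool_pos: [0.6032, 0.2434, 0.0524]
tcp_rot: [-179.5, 0.2, -15.4]
contact_force: [0.1, 0.7, 0.0]
grip_width: 0.008
```

Run:
```python
from h import *
from plant import r
s=st(r)
```

```text
t 6.88 p [0.6032 0.2434 0.0524] rpy [-1.7947e+02  1.6000e-01 -1.5380e+01] F [0.1 0.7 0. ] w 0.008
```

>>> arm_command([
  {"x":0.0,"y":0.0,"z":0.0,"yaw":0.0},
  {"x":0.0,"y":0.0,"z":-0.005,"yaw":0.0},
  {"x":0.0,"y":0.0,"z":0.0,"yaw":0.0},
])

```text
time_s: 7.25
tool_pos: [0.6028, 0.2432, 0.0572]
tcp_rot: [-179.5, 0.2, -15.4]
contact_force: [0.2, -0.6, -0.8]
grip_width: 0.0083
```

Run:
```python
from h import *
from plant import r
f=r.grab_frame("scene");S=Cam(f);s=st(r);save("pics/s4.png",f["frame"],(230,160,350,270),6)
```

```text
t 7.3 p [0.6024 0.2431 0.0568] rpy [-179.53    0.25  -15.38] F [-0.6 -0.  -0.5] w 0.0078
```

View pics/s4.png

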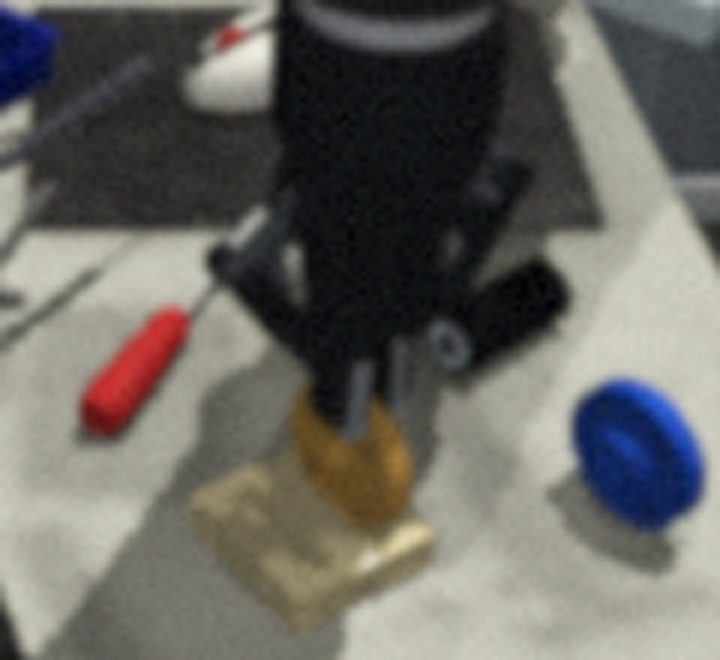

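>>> arm_command([
  {"x":0.0,"y":0.0,"z":-0.012,"yaw":0.0},
  {"x":0.0,"y":0.0,"z":-0.02,"yaw":0.0},
  {"x":0.0,"y":0.0,"z":-0.02,"yaw":0.0},
  {"x":0.0,"y":0.0,"z":-0.02,"yaw":0.0},
  {"x":0.0,"y":0.0,"z":-0.0,"yaw":0.0},
])

```text
time_s: 7.92
tool_pos: [0.6025, 0.2422, 0.1334]
tcp_rot: [-179.5, 0.2, -15.4]
contact_force: [-0.1, 0.1, -1.6]
grip_width: 0.0079
```

Run:
```python
from h import *
from plant import r
f=r.grab_frame("scene");S=Cam(f);s=st(r);save("pics/s5.png",f["frame"],(230,140,350,250),6)
print(s["q"])
```

```text
t 7.97 p [0.6016 0.242  0.1321] rpy [-179.6     0.36  -15.41] F [ 0.  -0.1 -0.9] w 0.0084
[-38.83534533  34.59561041  25.31967879  78.65884054 -15.52635007
  70.17992716 -27.56034514]
```

View pics/s5.png

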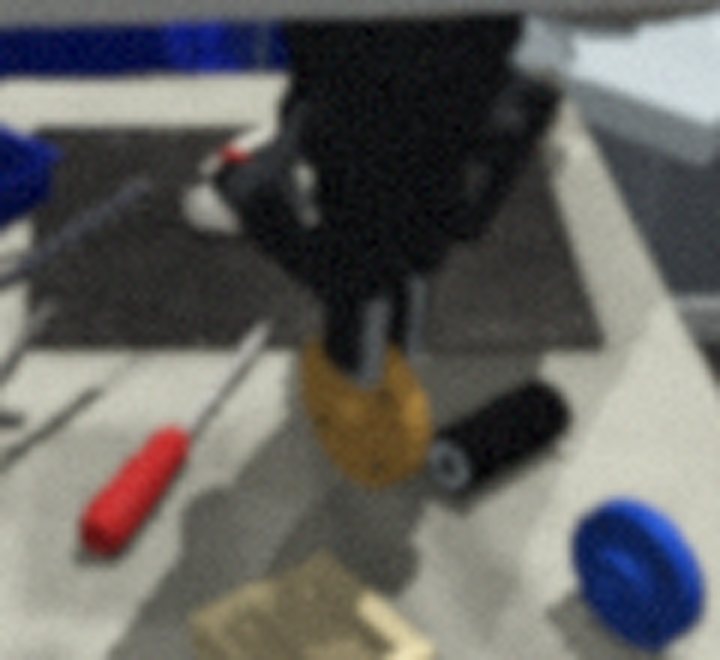

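```bash
cat >> h.py <<'E'
LV=(.6360,-.0258,np.radians(1.85))
def lw(x,y): return lever(LV,np.array([[x,y,0]]))[0][:2]
E
python3 - <<'E'
from h import *
from plant import r
s=st(r)
P=lw(-.180,.097);print(P)
plan(s,(*P,.135),1.85,8)
E
```

```text
t 7.97 p [0.6016 0.242  0.1321] rpy [-179.6     0.36  -15.41] F [ 0.  -0.1 -0.9] w 0.0084
[0.45296237 0.0653385 ]
{"x": -0.012, "y": 0.0262, "z": -0.0004, "yaw": -2.16},
{"x": -0.013, "y": 0.0258, "z": -0.0004, "yaw": -2.16},
{"x": -0.014, "y": 0.0252, "z": -0.0004, "yaw": -2.16},
{"x": -0.0149, "y": 0.0247, "z": -0.0004, "yaw": -2.16},
{"x": -0.0158, "y": 0.0241, "z": -0.0004, "yaw": -2.16},
{"x": -0.0167, "y": 0.0235, "z": -0.0004, "yaw": -2.16},
{"x": -0.0176, "y": 0.0229, "z": -0.0004, "yaw": -2.16},
{"x": -0.0185, "y": 0.0222, "z": -0.0004, "yaw": -2.16},
```

>>> arm_command([
  {"x":-0.015,"y":0.015,"z":-0.0004,"yaw":-1.0},
  {"x":-0.015,"y":0.025,"z":-0.0004,"yaw":-2.2},
  {"x":-0.017,"y":0.025,"z":-0.0004,"yaw":-2.2},
  {"x":-0.018,"y":0.025,"z":-0.0004,"yaw":-2.2},
  {"x":-0.018,"y":0.025,"z":-0.0004,"yaw":-2.2},
  {"x":-0.018,"y":0.025,"z":-0.0004,"yaw":-2.2},
  {"x":-0.0176,"y":0.023,"z":-0.0004,"yaw":-2.2},
  {"x":-0.01,"y":0.015,"z":-0.0004,"yaw":-2.0},
  {"x":-0.005,"y":0.007,"z":-0.0004,"yaw":-1.0},
  {"x":0.0,"y":0.0,"z":0.0,"yaw":0.0},
])

```text
time_s: 9.22
tool_pos: [0.4295, 0.0733, 0.1266]
tcp_rot: [-179.7, 1.3, 2.5]
contact_force: [0.0, 0.7, -0.7]
grip_width: 0.0079
```

Run:
```python
from h import *
from plant import r
s=st(r)
P=lw(-.180,.097);print(P)
plan(s,(*P,.1074),1.85,5)
```

```text
t 9.22 p [0.4295 0.0733 0.1266] rpy [-179.73    1.34    2.46] F [ 0.   0.7 -0.7] w 0.0079
[0.45296237 0.0653385 ]
{"x": 0.0046, "y": 0.0018, "z": 0.0038, "yaw": 0.12},
{"x": 0.0046, "y": 0.0018, "z": 0.0038, "yaw": 0.12},
{"x": 0.0046, "y": 0.0018, "z": 0.0038, "yaw": 0.12},
{"x": 0.0046, "y": 0.0018, "z": 0.0038, "yaw": 0.12},
{"x": 0.0046, "y": 0.0018, "z": 0.0038, "yaw": 0.12},
```

>>> arm_command([
  {"x":0.004,"y":0.0018,"z":0.0038,"yaw":0.1},
  {"x":0.004,"y":0.0018,"z":0.0038,"yaw":0.1},
  {"x":0.004,"y":0.0018,"z":0.0038,"yaw":0.1},
  {"x":0.004,"y":0.0018,"z":0.0038,"yaw":0.1},
  {"x":0.0,"y":0.0,"z":0.0,"yaw":0.0},
  {"x":0.0,"y":0.0,"z":0.0,"yaw":0.0},
])

```text
time_s: 9.98
tool_pos: [0.4481, 0.0684, 0.1091]
tcp_rot: [-179.8, 1.3, 2.2]
contact_force: [0.5, 0.9, -1.4]
grip_width: 0.0081
```

Run:
```python
from h import *
from plant import r
f=r.grab_frame("scene");g=r.grab_frame("top");s=st(r);save("pics/s6.png",f["frame"],(190,130,290,220),7);save("pics/t6.png",g["frame"],(230,150,330,240),7)
print(s["q"])
P=lw(-.180,.097);print(P)
plan(s,(*P,.1074),1.85,2)
for n in("scene","top"):
  for q in("flange_center","flange_hub","bar_tip"):
    print(n,q,[[round(float(v),4) for v in d["position"]]+[round(d["confidence"],2)] for d in r.tip_of(n,q)])
```

```text
t 10.07 p [0.4481 0.0684 0.1093] rpy [-179.77    1.31    2.17] F [-0.2  0.5 -1. ] w 0.0082
[-32.73614435  14.81314872  26.36428767 110.86139565  -8.15022149
  57.37138762  -0.39608713]
[0.45296237 0.0653385 ]
{"x": 0.0024, "y": 0.0016, "z": 0.0009, "yaw": 0.16},
{"x": 0.0024, "y": 0.0016, "z": 0.0009, "yaw": 0.16},
scene flange_center [[0.5228, 0.3147, 0.0313, 0.88], [0.4459, 0.0718, 0.089, 0.62]]
scene flange_hub [[0.4384, 0.061, 0.0919, 0.59], [0.5404, 0.3163, 0.0302, 0.56]]
scene bar_tip [[0.5076, 0.0616, 0.0893, 0.64]]
top flange_center [[0.5259, 0.3155, 0.0267, 0.56]]
top flange_hub [[0.5351, 0.3118, 0.0308, 0.59]]
top bar_tip []
```

View pics/s6.png

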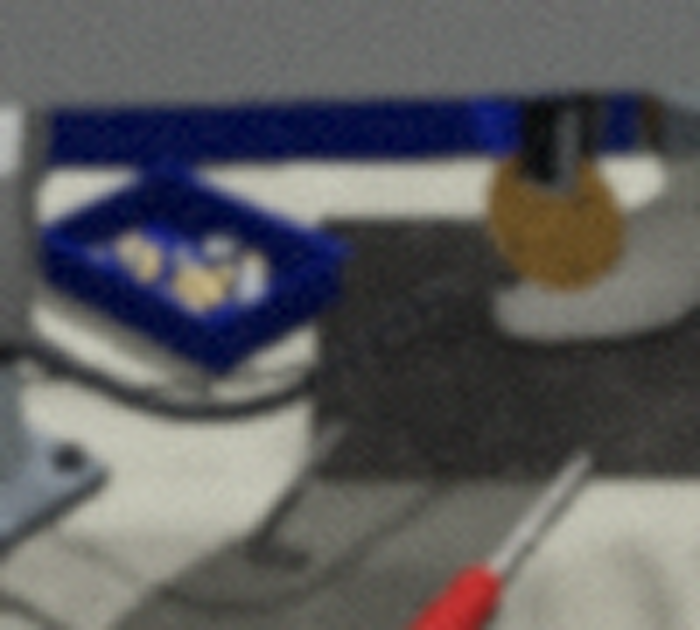

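View pics/t6.png

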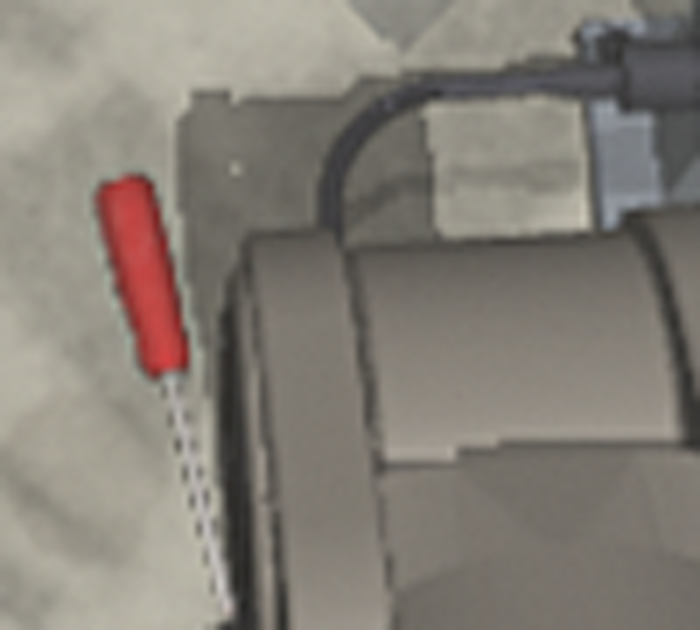

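```bash
cat >> h.py <<'E'
def flpts(c,zdir):  # c centre, zdir unit hub dir (level)
    a=np.linspace(0,2*np.pi,60);z=np.array([*zdir,0.]);u=np.array([-z[1],z[0],0]);w=np.array([0,0,1.])
    return [c+z*h+rr*(np.outer(np.cos(a),u)+np.outer(np.sin(a),w)) for rr,h in((.029,-.009),(.029,.001),(.013,.001),(.013,.009))]
def flmask(C,c,zdir,shape,k=4):
    m=np.zeros((shape[0]*k,shape[1]*k),np.uint8)
    L=flpts(c,zdir)
    for A,B in((L[0],L[1]),(L[2],L[3])):
        uv=C.proj(np.vstack([A,B])); cv2.fillConvexPoly(m,cv2.convexHull(np.round((uv+.5)*k-.5).astype(np.int32)),255)
    return cv2.resize(m,(shape[1],shape[0]),interpolation=cv2.INTER_AREA)/255.
def brass(img):
    h=cv2.cvtColor(img,cv2.COLOR_RGB2HSV).astype(int)
    return ((h[...,0]>8)&(h[...,0]<28)&(h[...,1]>110)&(h[...,2]>60)).astype(float)
def fitfl(C,c0,zdir,tcp,box=45):
    "search image shift (px) that best aligns brass mask with model; ignoring zone above TCP"
    B=brass(C.img); u0=C.proj(c0)[0]; ut=C.proj(tcp)[0]
    M=flmask(C,np.array(c0),zdir,B.shape)
    x0,x1,y0,y1=int(u0[0]-box),int(u0[0]+box),int(ut[1]+1),int(u0[1]+box)
    best=None
    from scipy.ndimage import shift
    Bc=B[y0:y1,x0:x1]
    def cost(d): return ((shift(M,(d[1],d[0]),order=1)[y0:y1,x0:x1]-Bc)**2).sum()
    g=[(cost((dx,dy)),dx,dy) for dx in np.arange(-6,6.1,1) for dy in np.arange(-6,6.1,1)]
    c,dx,dy=min(g)
    g=[(cost((dx+a,dy+b)),dx+a,dy+b) for a in np.arange(-1,1.01,.25) for b in np.arange(-1,1.01,.25)]
    return min(g),B
E
python3 - <<'E'
from h import *
import pickle
from plant import r
f=r.grab_frame("scene");S=Cam(f);s=st(r);pickle.dump((f,s),open("f6.pkl","wb"))
p=s["tool_pos"];y=np.radians(s["tcp_rot"][2]);ax=np.array([np.cos(y),np.sin(y)])
c=np.array([p[0]-.004*ax[0],p[1]-.004*ax[1],p[2]-.0174])
(b,B)=fitfl(S,c,-ax,p);print("shift px",b,"proj",S.proj(c))
# px per mm
for d in np.eye(3)*.001: print(S.proj(c+d)[0]-S.proj(c)[0])
# original frame, flange in rack
f0=pickle.load(open("f0.pkl","rb"));S0=Cam(f0["scene"]);T0=Cam(f0["top"])
a=np.radians(-15.4);ax=np.array([np.cos(a),np.sin(a)])
c0=np.array([.6030-.004*ax[0],.2434-.004*ax[1],.035])
print("rack scene",fitfl(S0,c0,-ax,c0+[0,0,.05])[0],"top",fitfl(T0,c0,-ax,c0+[0.08,0,0])[0])
for d in np.eye(3)*.001: print(S0.proj(c0+d)[0]-S0.proj(c0)[0],T0.proj(c0+d)[0]-T0.proj(c0)[0])
E
```

```text
t 10.43 p [0.4481 0.0685 0.1093] rpy [-179.77    1.3     2.18] F [ 0.2 -0.2 -0.4] w 0.0079
shift px (np.float64(28.621405589196463), np.float64(-1.25), np.float64(-1.75)) proj [[270.39927737 160.68162211]]
[-0.23097776  0.14467484]
[0.30141287 0.12686678]
[ 0.01654046 -0.32930545]
rack scene (np.float64(65.02080545943868), np.float64(-0.5), np.float64(-1.5)) top (np.float64(32.269883217993076), np.float64(0.5), np.float64(-0.25))
[-0.26081369  0.23470021] [ 0.00343651 -0.40723753]
[0.37369779 0.20142555] [-0.41788728  0.00829473]
[ 0.03437383 -0.33776172] [-0.05634068 -0.09320568]
```

Run:
```python
from h import *
import pickle
f,s=pickle.load(open("f6.pkl","rb"));S=Cam(f)
m=lambda l,o:(np.array(l,float)+.5)/8-.5+np.array(o)
ps=m([(515,45),(450,85),(400,117),(340,160)],(190,165))
L=S.proj(np.array([[*lw(-x,.097),.09] for x in np.linspace(.06,.2,300)]))
def sd(q):
    i=np.clip(np.argmin(((L-q)**2).sum(1)),1,298);t=L[i+1]-L[i-1];t/=np.linalg.norm(t);n=np.array([-t[1],t[0]]);return (q-L[i])@n
print([round(sd(q),2) for q in ps],"flange",sd(np.array([269.15,158.93])),"with y shift 1mm:",sd(np.array([269.15,158.93])+[.301,.127])-sd(np.array([269.15,158.93])))
p=s["tool_pos"];print(p, "bar y at plate",lw(-.184,.097))
# better bar detection: darkness profile in f0? show enlarged current crop
save("pics/z7.png",f["frame"],(215,140,285,200),10)
```

```text
[np.float64(-0.89), np.float64(-1.27), np.float64(-1.43), np.float64(-1.15)] flange -1.7667606394217688 with y shift 1mm: 0.2731730933758225
[0.44809604 0.0684751  0.10932505] bar y at plate [0.44896446 0.06520937]
```

View pics/z7.png

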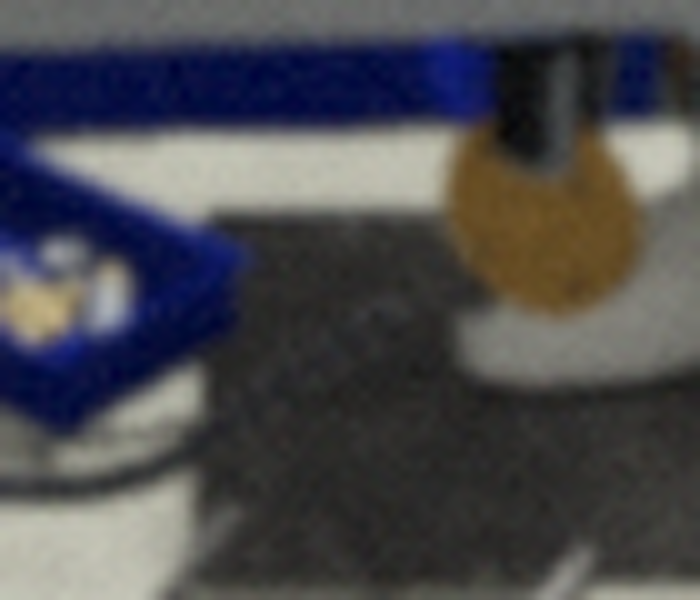

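```bash
cat >> h.py <<'E'
def wl(p):
    c,s=np.cos(LV[2]),np.sin(LV[2]);d=np.array(p[:2])-LV[:2];return np.array([c*d[0]+s*d[1],-s*d[0]+c*d[1]])
E
python3 - <<'E'
from h import *
from plant import r
s=st(r);print(wl(s["tool_pos"]))
plan(s,(*lw(-.145,.0997),.1074),1.85,5)
E
```

```text
t 10.43 p [0.4481 0.0685 0.1093] rpy [-179.77    1.3     2.18] F [ 0.2 -0.2 -0.4] w 0.0079
[-0.18476254  0.10029206]
{"x": 0.008, "y": 0.0002, "z": 0.0004, "yaw": 0.07},
{"x": 0.008, "y": 0.0002, "z": 0.0004, "yaw": 0.07},
{"x": 0.008, "y": 0.0001, "z": 0.0004, "yaw": 0.07},
{"x": 0.008, "y": 0.0001, "z": 0.0004, "yaw": 0.07},
{"x": 0.008, "y": 0.0001, "z": 0.0004, "yaw": 0.07},
```

```bash
cat >> h.py <<'E'
def plan(s,target,yaw,n,start=None):
    p=np.array(s["tool_pos"]);e=np.array(s["tcp_rot"],float);y=e[2]
    dy=(yaw-y+180)%360-180; d=(np.array(target)-p)/n
    for i in range(n):
        v=rot([e[0],e[1],y+dy*i/n]).T@d
        print('{"x": %.4f, "y": %.4f, "z": %.4f, "yaw": %.2f},'%(*v,-dy/n))
E
python3 - <<'E'
from h import *
from plant import r
s=st(r)
plan(s,(*lw(-.145,.0997),.1074),1.85,5)
E
```

```text
t 10.43 p [0.4481 0.0685 0.1093] rpy [-179.77    1.3     2.18] F [ 0.2 -0.2 -0.4] w 0.0079
{"x": 0.0080, "y": 0.0002, "z": 0.0002, "yaw": 0.07},
{"x": 0.0080, "y": 0.0002, "z": 0.0002, "yaw": 0.07},
{"x": 0.0080, "y": 0.0001, "z": 0.0002, "yaw": 0.07},
{"x": 0.0080, "y": 0.0001, "z": 0.0002, "yaw": 0.07},
{"x": 0.0080, "y": 0.0001, "z": 0.0002, "yaw": 0.07},
```

>>> arm_command([
  {"x":0.008,"y":0.0002,"z":0.0002,"yaw":0.07},
  {"x":0.008,"y":0.0002,"z":0.0002,"yaw":0.07},
  {"x":0.008,"y":0.0001,"z":0.0002,"yaw":0.07},
  {"x":0.006,"y":0.0001,"z":0.0002,"yaw":0.07},
  {"x":0.003,"y":0.0001,"z":0.0002,"yaw":0.07},
  {"x":0.0,"y":0.0,"z":0.0,"yaw":0.0},
  {"x":0.0,"y":0.0,"z":0.0,"yaw":0.0},
])

```text
time_s: 11.3
tool_pos: [0.4839, 0.069, 0.1072]
tcp_rot: [-179.8, 1.3, 1.8]
contact_force: [-0.3, 0.4, -2.1]
grip_width: 0.008
```

Run:
```python
from h import *
import pickle
from plant import r
f=r.grab_frame("scene");S=Cam(f);s=st(r);print(wl(s["tool_pos"]))
save("pics/s8.png",f["frame"],(205,140,275,200),10)
p=s["tool_pos"];y=np.radians(s["tcp_rot"][2]);ax=np.array([np.cos(y),np.sin(y)])
c=np.array([p[0]-.004*ax[0],p[1]-.004*ax[1],p[2]-.0174])
(b,B)=fitfl(S,c,-ax,p);print("shift px",b,"proj",S.proj(c))
L=S.proj(np.array([[*lw(-x,.097),.09] for x in np.linspace(.06,.2,300)]))
def sd(q):
    i=np.clip(np.argmin(((L-q)**2).sum(1)),1,298);t=L[i+1]-L[i-1];t/=np.linalg.norm(t);n=np.array([-t[1],t[0]]);return (q-L[i])@n
print("flange sd",sd(S.proj(c)[0]+np.array(b[1:])), "bar sd -1.2")
plan(s,(*lw(-.122,.0997),.1074),1.85,5)
```

```text
t 11.35 p [0.4839 0.0689 0.1072] rpy [-179.8     1.29    1.8 ] F [ 1.7 -0.9 -1.8] w 0.0081
[-0.14894662  0.09960664]
shift px (np.float64(32.41212370242214), np.float64(-1.25), np.float64(-1.5)) proj [[262.05402379 166.7502206 ]]
flange sd -1.1688387688948234 bar sd -1.2
{"x": 0.0054, "y": -0.0000, "z": -0.0002, "yaw": -0.01},
{"x": 0.0054, "y": -0.0000, "z": -0.0002, "yaw": -0.01},
{"x": 0.0054, "y": -0.0000, "z": -0.0002, "yaw": -0.01},
{"x": 0.0054, "y": -0.0000, "z": -0.0002, "yaw": -0.01},
{"x": 0.0054, "y": -0.0000, "z": -0.0002, "yaw": -0.01},
```

View pics/s8.png

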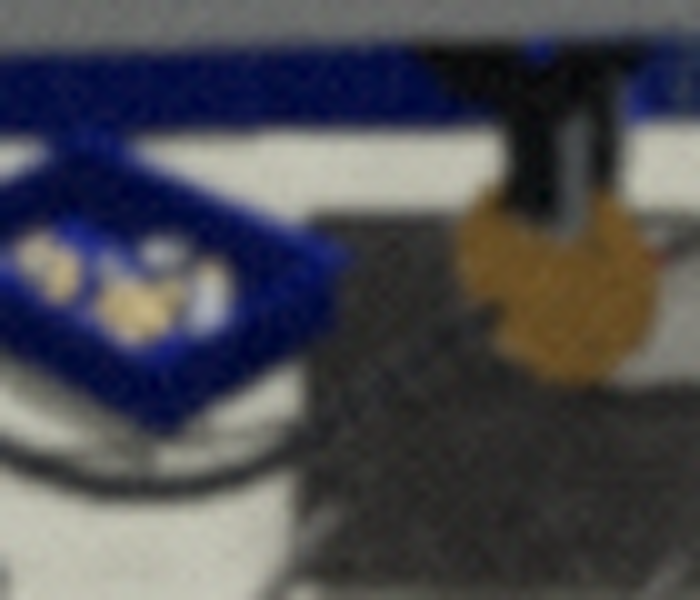

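>>> arm_command([
  {"x":0.0054,"y":0.0,"z":-0.0002,"yaw":0.0},
  {"x":0.0054,"y":0.0,"z":-0.0002,"yaw":0.0},
  {"x":0.0054,"y":0.0,"z":-0.0002,"yaw":0.0},
  {"x":0.004,"y":0.0,"z":0.0,"yaw":0.0},
])

```text
time_s: 11.85
tool_pos: [0.5053, 0.0699, 0.1076]
tcp_rot: [-179.8, 1.3, 1.8]
contact_force: [0.6, 0.6, -0.8]
grip_width: 0.008
```

Run:
```python
from h import *
import pickle
from plant import r
f=r.grab_frame("scene");S=Cam(f);s=st(r);print(wl(s["tool_pos"]))
save("pics/s9.png",f["frame"],(205,140,275,200),10)
plan(s,(*lw(-.105,.0997),.1074),1.85,5)
```

```text
t 11.9 p [0.5059 0.0698 0.1076] rpy [-179.79    1.22    1.83] F [ 0.8 -0.3 -1.1] w 0.008
[-0.12694221  0.09978704]
{"x": 0.0044, "y": 0.0000, "z": -0.0000, "yaw": -0.00},
{"x": 0.0044, "y": 0.0000, "z": -0.0000, "yaw": -0.00},
{"x": 0.0044, "y": 0.0000, "z": -0.0000, "yaw": -0.00},
{"x": 0.0044, "y": 0.0000, "z": -0.0000, "yaw": -0.00},
{"x": 0.0044, "y": 0.0000, "z": -0.0000, "yaw": -0.00},
```

View pics/s9.png

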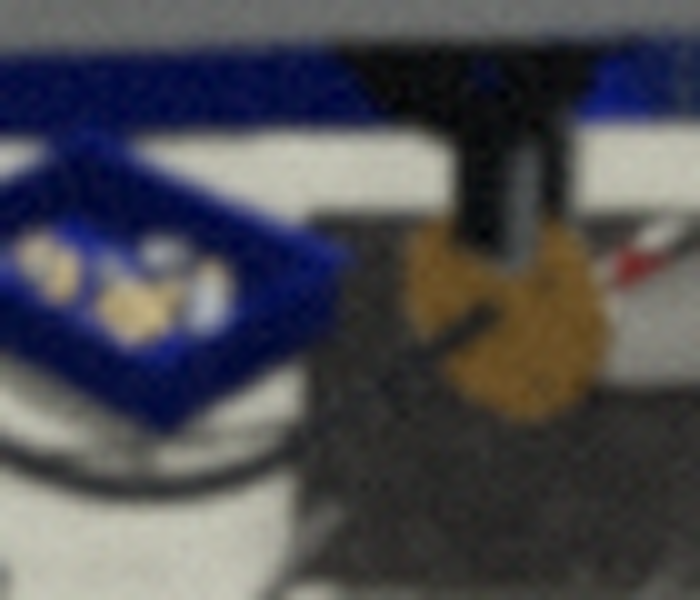

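>>> arm_command([
  {"x":0.0044,"y":0.0,"z":0.0,"yaw":0.0},
  {"x":0.0044,"y":0.0,"z":0.0,"yaw":0.0},
  {"x":0.0044,"y":0.0,"z":0.0,"yaw":0.0},
  {"x":0.0044,"y":0.0,"z":0.0,"yaw":0.0},
  {"x":0.0,"y":0.0,"z":0.0,"yaw":0.0},
])

```text
time_s: 12.52
tool_pos: [0.5248, 0.0704, 0.107]
tcp_rot: [-179.8, 1.2, 1.8]
contact_force: [-0.6, -0.6, -0.8]
grip_width: 0.0083
```

Run:
```python
from h import *
import pickle
from plant import r
f=r.grab_frame("scene");S=Cam(f);s=st(r);print(wl(s["tool_pos"]))
save("pics/s10.png",f["frame"],(205,140,275,200),10)
```

```text
t 12.57 p [0.5245 0.0704 0.107 ] rpy [-179.8     1.25    1.82] F [-0.  -0.  -0.8] w 0.0081
[-0.10831797  0.09970839]
```

View pics/s10.png

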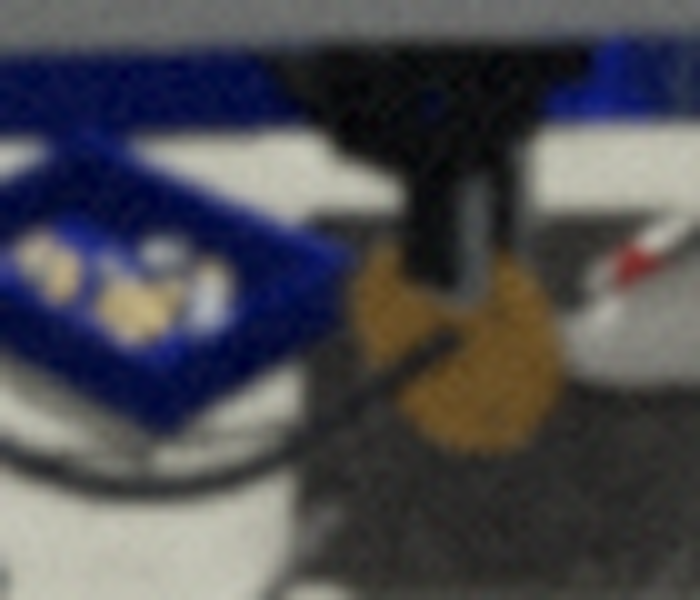

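>>> arm_command([
  {"x":0.0,"y":0.001,"z":0.0,"yaw":0.0},
  {"x":0.0,"y":0.001,"z":0.0,"yaw":0.0},
])

```text
time_s: 12.82
tool_pos: [0.5242, 0.0684, 0.1069]
tcp_rot: [-179.8, 1.3, 1.8]
contact_force: [-0.0, -0.1, -1.1]
grip_width: 0.0086
```

>>> arm_command([
  {"x":0.0,"y":0.001,"z":0.0,"yaw":0.0},
])

```text
time_s: 12.95
tool_pos: [0.5241, 0.0673, 0.107]
tcp_rot: [-179.8, 1.3, 1.8]
contact_force: [-0.5, -0.3, -1.3]
grip_width: 0.0082
```

>>> arm_command([
  {"x":0.0,"y":0.001,"z":0.0,"yaw":0.0},
])

```text
time_s: 13.08
tool_pos: [0.5241, 0.0662, 0.107]
tcp_rot: [-179.8, 1.3, 1.8]
contact_force: [-0.8, 0.1, -1.2]
grip_width: 0.0081
```

>>> arm_command([
  {"x":0.0,"y":0.001,"z":0.0,"yaw":0.0},
])

```text
time_s: 13.2
tool_pos: [0.5241, 0.0659, 0.107]
tcp_rot: [-179.7, 1.3, 1.8]
contact_force: [-0.2, 1.8, -0.9]
grip_width: 0.0079
```

>>> arm_command([
  {"x":0.0,"y":0.001,"z":0.0,"yaw":0.0},
])

```text
time_s: 13.32
tool_pos: [0.5241, 0.0659, 0.107]
tcp_rot: [-179.6, 1.3, 1.9]
contact_force: [-0.4, 2.1, -1.0]
grip_width: 0.0083
```

Run:
```python
from h import *
from plant import r
f=r.grab_frame("scene");s=st(r);save("pics/s11.png",f["frame"],(205,140,275,200),10)
```

```text
t 13.38 p [0.5241 0.0658 0.1069] rpy [-179.63    1.29    1.88] F [-0.4  2.1 -1.1] w 0.0079
```

View pics/s11.png

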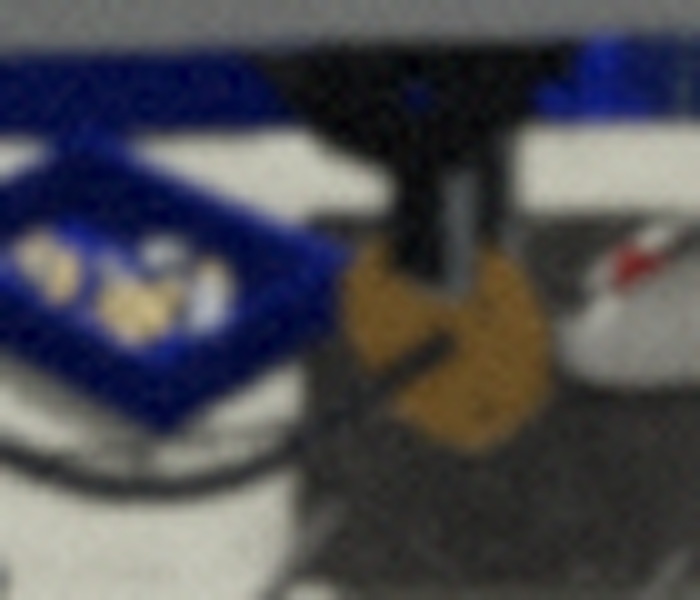

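>>> arm_command([
  {"x":0.0,"y":-0.0016,"z":0.0,"yaw":0.0},
  {"x":0.0,"y":-0.0016,"z":0.0,"yaw":0.0},
  {"x":0.0,"y":0.0,"z":-0.001,"yaw":0.0},
])

```text
time_s: 13.75
tool_pos: [0.5239, 0.0677, 0.108]
tcp_rot: [-179.8, 1.3, 1.8]
contact_force: [1.0, 0.7, -1.1]
grip_width: 0.0085
```

>>> arm_command([
  {"x":0.0,"y":0.0,"z":-0.001,"yaw":0.0},
])

```text
time_s: 13.88
tool_pos: [0.524, 0.0673, 0.109]
tcp_rot: [-179.8, 1.3, 1.8]
contact_force: [0.2, -0.1, -1.3]
grip_width: 0.0084
```

>>> arm_command([
  {"x":0.0,"y":0.0,"z":-0.001,"yaw":0.0},
])

```text
time_s: 14.0
tool_pos: [0.5239, 0.0672, 0.1098]
tcp_rot: [-179.8, 1.3, 1.8]
contact_force: [1.1, 0.9, -6.8]
grip_width: 0.0079
```

>>> arm_command([
  {"x":0.0,"y":0.0,"z":-0.001,"yaw":0.0},
])

```text
time_s: 14.12
tool_pos: [0.5237, 0.0675, 0.1101]
tcp_rot: [-179.8, 1.3, 1.8]
contact_force: [0.9, 1.3, -7.7]
grip_width: 0.0082
```

```bash
cat >> h.py <<'E'
ZT=.1071; OUT=.0015
def tgt(sv):
    """sv: path coordinate of flange centre (m) along bar from bend_end (neg before), returns TCP xy world, yaw"""
    Lb=.04*np.pi/2
    if sv<=0: c=np.array([-.04+sv,.097]);ph=0.;inn=0
    elif sv<Lb: ph=sv/.04;c=np.array([-.04+.04*np.sin(ph),.057+.04*np.cos(ph)]);inn=.0005
    else: ph=np.pi/2;c=np.array([0,.057-(sv-Lb)]);inn=0
    o=np.array([np.sin(ph),np.cos(ph)]);fw=np.array([np.cos(ph),-np.sin(ph)])
    p=c+(OUT-inn)*o+.004*fw
    return lw(*p),np.degrees(LV[2]-ph)
def spos(s):
    from scipy.optimize import minimize_scalar
    g=np.arange(-.12,.125,.0005);return g[np.argmin([np.hypot(*(tgt(v)[0]-s["tool_pos"][:2])) for v in g])]
def follow(s,to,n):
    s0=spos(s);p=np.array(s["tool_pos"]);e=np.array(s["tcp_rot"],float);y=e[2];print("now s",s0)
    for i in range(1,n+1):
        (q,yy)=tgt(s0+(to-s0)*i/n);z=ZT; t=np.array([*q,p[2]+(z-p[2])*min(1,i/2)])
        v=rot([e[0],e[1],y]).T@(t-p);dy=(yy-y+180)%360-180
        print('{"x": %.4f, "y": %.4f, "z": %.4f, "yaw": %.2f},'%(*v,-dy))
        p=t;y=yy
E
python3 - <<'E'
from h import *
from plant import r
s=st(r);print(wl(s["tool_pos"]));follow(s,-.030,8)
E
```

```text
t 14.12 p [0.5237 0.0675 0.1101] rpy [-179.79    1.35    1.82] F [ 0.9  1.3 -7.7] w 0.0082
[-0.10927547  0.09683608]
now s -0.07349999999999995
{"x": 0.0052, "y": -0.0017, "z": 0.0014, "yaw": -0.03},
{"x": 0.0055, "y": 0.0000, "z": 0.0013, "yaw": -0.00},
{"x": 0.0054, "y": -0.0000, "z": -0.0001, "yaw": -0.00},
{"x": 0.0054, "y": -0.0000, "z": -0.0001, "yaw": -0.00},
{"x": 0.0054, "y": -0.0000, "z": -0.0001, "yaw": -0.00},
{"x": 0.0054, "y": -0.0000, "z": -0.0001, "yaw": -0.00},
{"x": 0.0054, "y": -0.0000, "z": -0.0001, "yaw": -0.00},
{"x": 0.0054, "y": -0.0000, "z": -0.0001, "yaw": -0.00},
```

>>> arm_command([
  {"x":0.001,"y":-0.0017,"z":0.0016,"yaw":0.0},
  {"x":0.0055,"y":0.0,"z":0.0013,"yaw":0.0},
  {"x":0.0054,"y":0.0,"z":-0.0001,"yaw":0.0},
  {"x":0.0054,"y":0.0,"z":-0.0001,"yaw":0.0},
  {"x":0.0054,"y":0.0,"z":-0.0001,"yaw":0.0},
])

```text
time_s: 14.75
tool_pos: [0.5484, 0.0697, 0.1078]
tcp_rot: [-179.8, 1.3, 1.8]
contact_force: [-0.2, 0.2, -0.8]
grip_width: 0.0082
```

Run:
```python
from h import *
from plant import r
s=st(r);print(wl(s["tool_pos"]));follow(s,0,9)
```

```text
t 14.75 p [0.5484 0.0697 0.1078] rpy [-179.81    1.26    1.82] F [-0.2  0.2 -0.8] w 0.0082
[-0.0844896   0.09828338]
now s -0.04849999999999993
{"x": 0.0054, "y": -0.0002, "z": 0.0002, "yaw": -0.03},
{"x": 0.0054, "y": 0.0000, "z": 0.0002, "yaw": -0.00},
{"x": 0.0054, "y": -0.0000, "z": -0.0001, "yaw": -0.00},
{"x": 0.0054, "y": -0.0000, "z": -0.0001, "yaw": -0.00},
{"x": 0.0054, "y": -0.0000, "z": -0.0001, "yaw": -0.00},
{"x": 0.0054, "y": -0.0000, "z": -0.0001, "yaw": -0.00},
{"x": 0.0054, "y": -0.0000, "z": -0.0001, "yaw": -0.00},
{"x": 0.0054, "y": -0.0000, "z": -0.0001, "yaw": -0.00},
{"x": 0.0054, "y": -0.0000, "z": -0.0001, "yaw": -0.00},
```

>>> arm_command([
  {"x":0.0054,"y":-0.0002,"z":0.0002,"yaw":0.0},
  {"x":0.0054,"y":0.0,"z":0.0002,"yaw":0.0},
  {"x":0.0054,"y":0.0,"z":-0.0001,"yaw":0.0},
  {"x":0.0054,"y":0.0,"z":-0.0001,"yaw":0.0},
  {"x":0.0054,"y":0.0,"z":-0.0001,"yaw":0.0},
  {"x":0.0054,"y":0.0,"z":-0.0001,"yaw":0.0},
  {"x":0.0,"y":0.0,"z":0.0,"yaw":0.0},
])

```text
time_s: 15.62
tool_pos: [0.5837, 0.0709, 0.1069]
tcp_rot: [-179.8, 1.3, 1.8]
contact_force: [-0.1, 0.5, -0.9]
grip_width: 0.0078
```

Run:
```python
from h import *
from plant import r
f=r.grab_frame("scene");g=r.grab_frame("top");s=st(r);print(wl(s["tool_pos"]));save("pics/s12.png",f["frame"],(185,140,255,200),10);save("pics/t12.png",g["frame"],(230,130,330,220),7)
follow(s,0,2)
```

```text
t 15.72 p [0.5831 0.0709 0.1069] rpy [-179.83    1.29    1.82] F [ 0.6 -0.4 -0.9] w 0.0081
[-0.04972529  0.09834696]
now s -0.013499999999999901
{"x": 0.0070, "y": -0.0002, "z": -0.0003, "yaw": -0.03},
{"x": 0.0067, "y": -0.0000, "z": -0.0003, "yaw": -0.00},
```

View pics/s12.png

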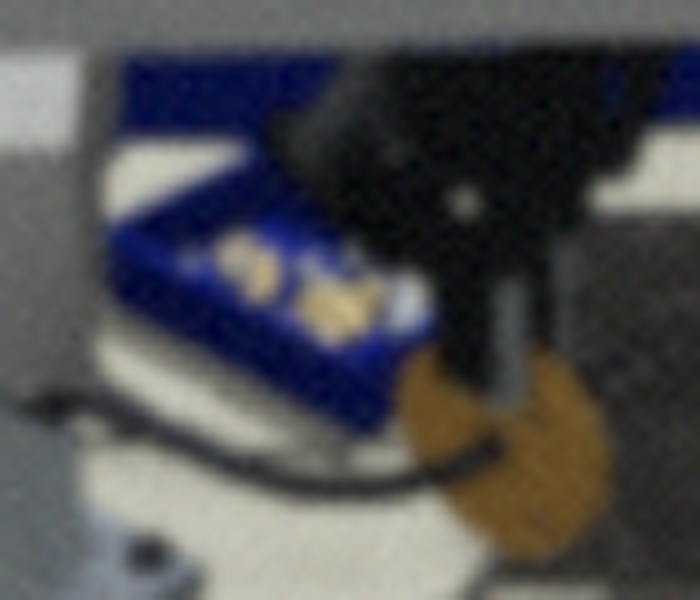

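View pics/t12.png

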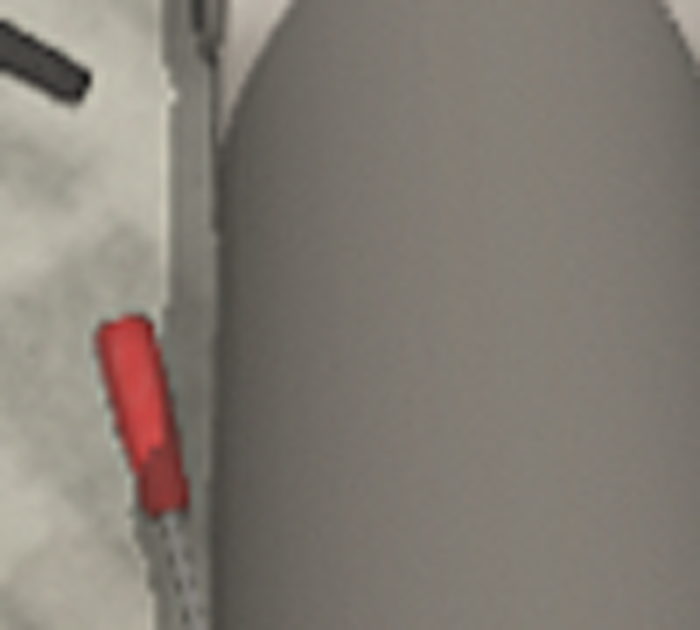

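>>> arm_command([
  {"x":0.0,"y":0.0012,"z":0.0,"yaw":0.0},
  {"x":0.0,"y":0.001,"z":0.0,"yaw":0.0},
])

```text
time_s: 15.98
tool_pos: [0.5828, 0.0687, 0.1069]
tcp_rot: [-179.8, 1.3, 1.8]
contact_force: [0.7, 0.1, -1.5]
grip_width: 0.0081
```

>>> arm_command([
  {"x":0.0,"y":0.001,"z":0.0,"yaw":0.0},
])

```text
time_s: 16.1
tool_pos: [0.5827, 0.0683, 0.1069]
tcp_rot: [-179.7, 1.3, 1.8]
contact_force: [0.5, 2.4, -1.0]
grip_width: 0.0081
```

>>> arm_command([
  {"x":0.0,"y":0.001,"z":0.0,"yaw":0.0},
])

```text
time_s: 16.23
tool_pos: [0.5827, 0.0682, 0.1068]
tcp_rot: [-179.7, 1.3, 1.9]
contact_force: [0.8, 1.7, -1.5]
grip_width: 0.0083
```

Run:
```python
from h import *
from plant import r
s=st(r);print(wl(s["tool_pos"]))
```

```text
t 16.23 p [0.5827 0.0682 0.1068] rpy [-179.67    1.31    1.87] F [ 0.8  1.7 -1.5] w 0.0083
[-0.05024218  0.09571539]
```

```bash
sed -i 's/OUT=.0015/OUT=.0017/' h.py
python3 - <<'E'
from h import *
from plant import r
s=st(r);follow(s,.016,8)
E
```

```text
t 16.23 p [0.5827 0.0682 0.1068] rpy [-179.67    1.31    1.87] F [ 0.8  1.7 -1.5] w 0.0083
now s -0.013999999999999901
{"x": 0.0040, "y": -0.0030, "z": -0.0002, "yaw": 0.02},
{"x": 0.0037, "y": -0.0000, "z": -0.0002, "yaw": -0.00},
{"x": 0.0037, "y": -0.0000, "z": -0.0001, "yaw": -0.00},
{"x": 0.0038, "y": 0.0006, "z": -0.0001, "yaw": 1.43},
{"x": 0.0038, "y": 0.0006, "z": -0.0001, "yaw": 5.37},
{"x": 0.0038, "y": 0.0006, "z": -0.0001, "yaw": 5.37},
{"x": 0.0038, "y": 0.0006, "z": -0.0001, "yaw": 5.37},
{"x": 0.0038, "y": 0.0006, "z": -0.0001, "yaw": 5.37},
```

>>> arm_command([
  {"x":0.003,"y":-0.003,"z":-0.0002,"yaw":0.0},
  {"x":0.004,"y":0.0,"z":-0.0002,"yaw":0.0},
  {"x":0.004,"y":0.0,"z":-0.0001,"yaw":0.0},
  {"x":0.0038,"y":0.0004,"z":-0.0001,"yaw":1.4},
  {"x":0.0038,"y":0.0006,"z":-0.0001,"yaw":5.4},
  {"x":0.0038,"y":0.0006,"z":-0.0001,"yaw":5.4},
])

```text
time_s: 16.98
tool_pos: [0.6067, 0.0682, 0.1073]
tcp_rot: [179.9, 1.3, -10.9]
contact_force: [0.3, -0.4, -1.4]
grip_width: 0.0081
```

```bash
cat >> h.py <<'E'
def err(s):
    v=spos(s);q,y=tgt(v);d=wl(s["tool_pos"])-wl(q);print("s %.4f err local mm"%v,np.round(d*1e3,1),"yaw err %.1f"%(s["tcp_rot"][2]-y))
E
python3 - <<'E'
from h import *
from plant import r
s=st(r);err(s);follow(s,.030,6)
E
```

```text
t 16.98 p [0.6067 0.0682 0.1073] rpy [179.91   1.3  -10.89] F [ 0.3 -0.4 -1.4] w 0.0081
s 0.0100 err local mm [-0.3 -1.1] yaw err 1.6
now s 0.01000000000000012
{"x": 0.0034, "y": -0.0005, "z": 0.0000, "yaw": 6.36},
{"x": 0.0034, "y": 0.0005, "z": 0.0000, "yaw": 4.77},
{"x": 0.0034, "y": 0.0005, "z": -0.0001, "yaw": 4.77},
{"x": 0.0034, "y": 0.0005, "z": -0.0001, "yaw": 4.77},
{"x": 0.0034, "y": 0.0005, "z": -0.0001, "yaw": 4.77},
{"x": 0.0034, "y": 0.0005, "z": -0.0001, "yaw": 4.77},
```

>>> arm_command([
  {"x":0.0034,"y":-0.0006,"z":0.0,"yaw":6.4},
  {"x":0.0034,"y":0.0003,"z":0.0,"yaw":4.8},
  {"x":0.0034,"y":0.0003,"z":0.0,"yaw":4.8},
  {"x":0.0034,"y":0.0003,"z":0.0,"yaw":4.8},
])

```text
time_s: 17.48
tool_pos: [0.6207, 0.0624, 0.1067]
tcp_rot: [179.4, 1.1, -32.6]
contact_force: [-0.2, -0.4, -1.1]
grip_width: 0.0078
```

Run:
```python
from h import *
from plant import r
f=r.grab_frame("scene")
s=st(r);err(s);follow(s,.044,6);save("pics/s13.png",f["frame"],(175,140,245,200),10)
```

```text
t 17.52 p [0.6211 0.0619 0.1066] rpy [179.35   1.08 -32.73] F [ 1.  -0.4 -0.9] w 0.0081
s 0.0255 err local mm [0.2 0.4] yaw err 1.9
now s 0.025500000000000134
{"x": 0.0032, "y": 0.0010, "z": -0.0003, "yaw": 6.36},
{"x": 0.0032, "y": 0.0004, "z": -0.0003, "yaw": 4.42},
{"x": 0.0032, "y": 0.0004, "z": -0.0001, "yaw": 4.42},
{"x": 0.0032, "y": 0.0004, "z": -0.0001, "yaw": 4.42},
{"x": 0.0032, "y": 0.0004, "z": -0.0001, "yaw": 4.42},
{"x": 0.0032, "y": 0.0004, "z": -0.0001, "yaw": 4.42},
```

View pics/s13.png

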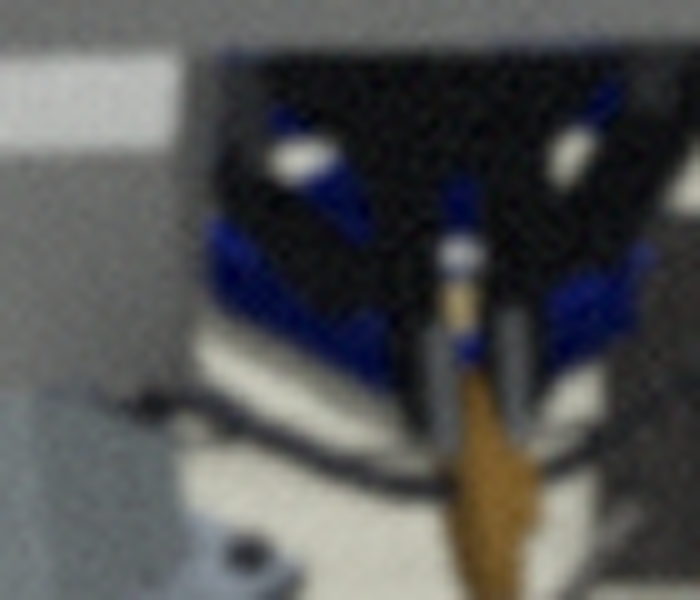

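>>> arm_command([
  {"x":0.0032,"y":0.0008,"z":-0.0003,"yaw":6.4},
  {"x":0.0032,"y":0.0003,"z":-0.0002,"yaw":4.5},
  {"x":0.0032,"y":0.0003,"z":-0.0001,"yaw":4.5},
  {"x":0.0032,"y":0.0003,"z":-0.0001,"yaw":4.5},
  {"x":0.0032,"y":0.0003,"z":-0.0001,"yaw":4.5},
])

```text
time_s: 18.15
tool_pos: [0.6321, 0.0492, 0.1069]
tcp_rot: [178.9, 0.7, -57.7]
contact_force: [-0.2, 0.3, -1.3]
grip_width: 0.0083
```

Run:
```python
from h import *
from plant import r
s=st(r);err(s);follow(s,.062,6)
```

```text
t 18.15 p [0.6321 0.0492 0.1069] rpy [178.91   0.69 -57.73] F [-0.2  0.3 -1.3] w 0.0083
s 0.0415 err local mm [1.  0.6] yaw err -0.1
now s 0.04150000000000015
{"x": 0.0035, "y": 0.0017, "z": -0.0001, "yaw": 4.76},
{"x": 0.0035, "y": 0.0005, "z": -0.0001, "yaw": 4.89},
{"x": 0.0035, "y": 0.0005, "z": -0.0000, "yaw": 4.89},
{"x": 0.0035, "y": 0.0005, "z": -0.0000, "yaw": 4.89},
{"x": 0.0035, "y": 0.0005, "z": -0.0000, "yaw": 4.89},
{"x": 0.0035, "y": 0.0005, "z": -0.0000, "yaw": 4.89},
```

>>> arm_command([
  {"x":0.0035,"y":0.0015,"z":0.0,"yaw":4.9},
  {"x":0.0035,"y":0.0005,"z":0.0,"yaw":4.9},
  {"x":0.0035,"y":0.0004,"z":0.0,"yaw":4.9},
  {"x":0.0035,"y":0.0004,"z":0.0,"yaw":4.9},
])

```text
time_s: 18.65
tool_pos: [0.6361, 0.0351, 0.1065]
tcp_rot: [178.7, 0.3, -77.8]
contact_force: [-0.1, -0.0, -1.4]
grip_width: 0.008
```

Run:
```python
from h import *
from plant import r
s=st(r);err(s);follow(s,.074,5)
```

```text
t 18.65 p [0.6361 0.0351 0.1065] rpy [178.72   0.26 -77.79] F [-0.1 -0.  -1.4] w 0.008
s 0.0555 err local mm [0.8 0.3] yaw err -0.1
now s 0.05550000000000016
{"x": 0.0039, "y": 0.0014, "z": -0.0003, "yaw": 5.16},
{"x": 0.0038, "y": 0.0000, "z": -0.0003, "yaw": 5.20},
{"x": 0.0037, "y": 0.0000, "z": -0.0000, "yaw": -0.00},
{"x": 0.0037, "y": 0.0000, "z": -0.0000, "yaw": -0.00},
{"x": 0.0037, "y": 0.0000, "z": -0.0000, "yaw": -0.00},
```

>>> arm_command([
  {"x":0.0039,"y":0.001,"z":-0.0003,"yaw":5.2},
  {"x":0.0038,"y":0.0002,"z":-0.0003,"yaw":5.2},
  {"x":0.0037,"y":0.0,"z":0.0,"yaw":0.0},
  {"x":0.0037,"y":0.0,"z":0.0,"yaw":0.0},
  {"x":0.003,"y":0.0,"z":0.0,"yaw":0.0},
  {"x":0.0,"y":0.0,"z":0.0,"yaw":0.0},
])

```text
time_s: 19.4
tool_pos: [0.6368, 0.0159, 0.1068]
tcp_rot: [178.7, -0.0, -88.2]
contact_force: [-0.7, 0.4, -1.1]
grip_width: 0.008
```

Run:
```python
from h import *
from plant import r
f=r.grab_frame("scene");g=r.grab_frame("top")
s=st(r);err(s);print(s["q"]);save("pics/s14.png",f["frame"],(155,130,245,200),8);save("pics/t14.png",g["frame"],(230,100,370,220),5)
```

```text
t 19.5 p [0.6368 0.0164 0.1067] rpy [ 1.7866e+02  1.0000e-02 -8.8180e+01] F [-0.8  0.2 -1.1] w 0.008
s 0.0735 err local mm [ 0.5 -0.1] yaw err -0.0
[-30.44908691  40.3326388   45.80150228  81.53490926 -29.01599208
  71.75036112 -69.98585687]
```

View pics/s14.png

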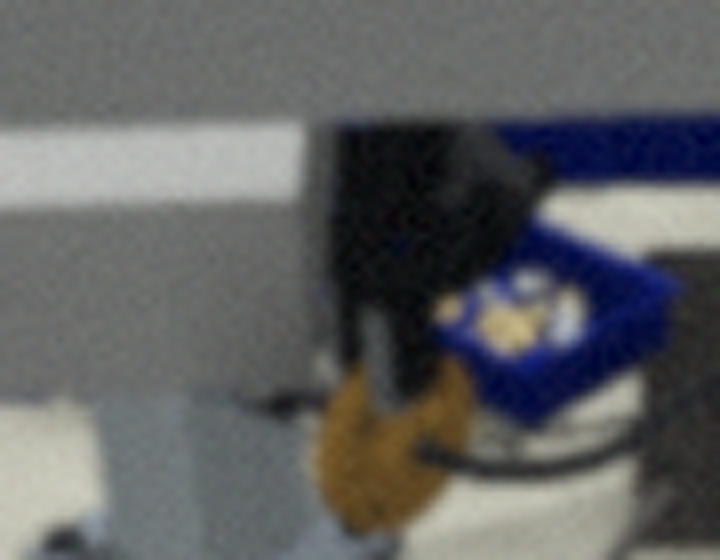

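View pics/t14.png

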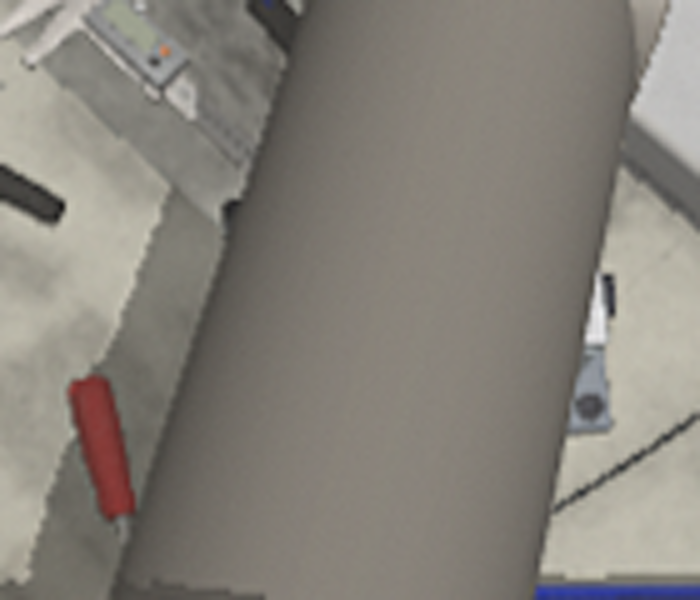

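>>> arm_command([
  {"x":0.0,"y":0.0012,"z":0.0,"yaw":0.0},
  {"x":0.0,"y":0.001,"z":0.0,"yaw":0.0},
])

```text
time_s: 19.75
tool_pos: [0.6345, 0.0169, 0.1068]
tcp_rot: [178.7, 0.0, -88.1]
contact_force: [-0.3, 0.0, -1.5]
grip_width: 0.0075
```

>>> arm_command([
  {"x":0.0,"y":0.001,"z":0.0,"yaw":0.0},
])

```text
time_s: 19.88
tool_pos: [0.6336, 0.017, 0.1068]
tcp_rot: [178.7, 0.0, -88.1]
contact_force: [1.2, -0.1, -2.0]
grip_width: 0.0077
```

>>> arm_command([
  {"x":0.0,"y":0.001,"z":0.0,"yaw":0.0},
])

```text
time_s: 20.0
tool_pos: [0.6334, 0.017, 0.107]
tcp_rot: [178.8, 0.0, -88.1]
contact_force: [2.9, -0.8, -2.2]
grip_width: 0.0082
```

>>> arm_command([
  {"x":0.0,"y":0.001,"z":0.0,"yaw":0.0},
])

```text
time_s: 20.12
tool_pos: [0.6334, 0.017, 0.1072]
tcp_rot: [178.9, -0.0, -88.1]
contact_force: [3.5, -0.1, -4.1]
grip_width: 0.0078
```

>>> arm_command([
  {"x":0.0,"y":-0.0015,"z":0.0,"yaw":0.0},
  {"x":0.0,"y":-0.0015,"z":0.0,"yaw":0.0},
  {"x":0.0,"y":-0.001,"z":0.0,"yaw":0.0},
  {"x":0.0,"y":-0.001,"z":0.0,"yaw":0.0},
])

```text
time_s: 20.62
tool_pos: [0.6368, 0.0172, 0.1067]
tcp_rot: [178.7, 0.0, -88.1]
contact_force: [0.2, 1.2, -0.5]
grip_width: 0.0079
```

>>> arm_command([
  {"x":0.0,"y":-0.001,"z":0.0,"yaw":0.0},
])

```text
time_s: 20.75
tool_pos: [0.6377, 0.0173, 0.1066]
tcp_rot: [178.7, 0.0, -88.1]
contact_force: [-0.2, 0.9, -1.1]
grip_width: 0.0084
```

>>> arm_command([
  {"x":0.0,"y":-0.001,"z":0.0,"yaw":0.0},
])

```text
time_s: 20.88
tool_pos: [0.6387, 0.0173, 0.1066]
tcp_rot: [178.7, 0.0, -88.1]
contact_force: [-0.1, 0.3, -1.4]
grip_width: 0.0085
```

>>> arm_command([
  {"x":0.0,"y":-0.001,"z":0.0,"yaw":0.0},
])

```text
time_s: 21.0
tool_pos: [0.6397, 0.0173, 0.1066]
tcp_rot: [178.6, 0.0, -88.1]
contact_force: [-0.7, 0.2, -0.7]
grip_width: 0.0079
```

>>> arm_command([
  {"x":0.0,"y":-0.001,"z":0.0,"yaw":0.0},
])

```text
time_s: 21.12
tool_pos: [0.6398, 0.0173, 0.1065]
tcp_rot: [178.5, 0.1, -88.1]
contact_force: [-2.8, -0.4, -0.0]
grip_width: 0.0081
```

>>> arm_command([
  {"x":0.0,"y":0.0016,"z":-0.001,"yaw":0.0},
  {"x":0.0,"y":0.0014,"z":-0.001,"yaw":0.0},
  {"x":0.0,"y":0.0,"z":-0.0005,"yaw":0.0},
])

```text
time_s: 21.5
tool_pos: [0.6374, 0.0172, 0.1093]
tcp_rot: [178.6, 0.0, -88.1]
contact_force: [-0.4, 0.4, -0.9]
grip_width: 0.0079
```

>>> arm_command([
  {"x":0.0,"y":0.0,"z":-0.0006,"yaw":0.0},
])

```text
time_s: 21.62
tool_pos: [0.6376, 0.0172, 0.11]
tcp_rot: [178.6, 0.0, -88.1]
contact_force: [0.3, 0.0, -0.8]
grip_width: 0.0082
```

>>> arm_command([
  {"x":0.0,"y":0.0,"z":-0.0006,"yaw":0.0},
])

```text
time_s: 21.75
tool_pos: [0.6375, 0.0172, 0.1104]
tcp_rot: [178.6, 0.0, -88.1]
contact_force: [0.0, -1.2, -3.4]
grip_width: 0.0081
```

>>> arm_command([
  {"x":0.0,"y":0.0,"z":-0.0006,"yaw":0.0},
])

```text
time_s: 21.88
tool_pos: [0.6375, 0.0172, 0.1104]
tcp_rot: [178.6, 0.0, -88.1]
contact_force: [1.5, -0.1, -5.4]
grip_width: 0.0081
```

>>> arm_command([
  {"x":0.0,"y":0.0006,"z":0.0018,"yaw":0.0},
  {"x":0.002,"y":0.0002,"z":0.0012,"yaw":0.0},
  {"x":0.004,"y":0.0,"z":0.0,"yaw":0.0},
  {"x":0.0,"y":0.0,"z":0.0,"yaw":0.0},
])

```text
time_s: 22.38
tool_pos: [0.6369, 0.0104, 0.1079]
tcp_rot: [178.6, 0.0, -88.1]
contact_force: [-0.5, 0.4, -0.3]
grip_width: 0.0082
```

Run:
```python
from h import *
from plant import r
s=st(r); y=s["tool_pos"][1]; print("x want",.6367+np.tan(np.radians(2.0))*(.0172-y))
plan(s,(.6367+np.tan(np.radians(2.0))*(.0172+.008),-.008,.1075),-88.0,6)
```

```text
t 22.38 p [0.6369 0.0104 0.1079] rpy [ 1.7863e+02  1.0000e-02 -8.8120e+01] F [-0.5  0.4 -0.3] w 0.0082
x want 0.6369358605414811
{"x": 0.0031, "y": -0.0000, "z": 0.0001, "yaw": -0.02},
{"x": 0.0031, "y": -0.0000, "z": 0.0001, "yaw": -0.02},
{"x": 0.0031, "y": -0.0000, "z": 0.0001, "yaw": -0.02},
{"x": 0.0031, "y": -0.0000, "z": 0.0001, "yaw": -0.02},
{"x": 0.0031, "y": -0.0000, "z": 0.0001, "yaw": -0.02},
{"x": 0.0031, "y": -0.0000, "z": 0.0001, "yaw": -0.02},
```

>>> arm_command([
  {"x":0.003,"y":0.0,"z":0.0001,"yaw":0.0},
  {"x":0.003,"y":0.0,"z":0.0001,"yaw":0.0},
  {"x":0.003,"y":0.0,"z":0.0,"yaw":0.0},
])

```text
time_s: 22.75
tool_pos: [0.6374, 0.0011, 0.1079]
tcp_rot: [178.7, 0.0, -88.1]
contact_force: [0.4, 0.8, -0.5]
grip_width: 0.0081
```

>>> arm_command([
  {"x":0.003,"y":0.0,"z":0.0,"yaw":0.0},
  {"x":0.003,"y":0.0,"z":0.0,"yaw":0.0},
])

```text
time_s: 23.0
tool_pos: [0.6376, -0.0055, 0.1079]
tcp_rot: [178.7, 0.0, -88.1]
contact_force: [0.3, -0.0, -0.7]
grip_width: 0.0078
```

>>> arm_command([
  {"x":0.003,"y":0.0,"z":0.0003,"yaw":0.0},
  {"x":0.003,"y":0.0,"z":0.0001,"yaw":0.0},
])

```text
time_s: 23.25
tool_pos: [0.6378, -0.0119, 0.1074]
tcp_rot: [178.7, 0.0, -88.1]
contact_force: [-0.1, 0.3, -2.0]
grip_width: 0.0083
```

>>> arm_command([
  {"x":0.002,"y":0.0,"z":0.0,"yaw":0.0},
  {"x":0.002,"y":0.0,"z":0.0,"yaw":0.0},
])

```text
time_s: 23.5
tool_pos: [0.6379, -0.0163, 0.1074]
tcp_rot: [178.7, 0.0, -88.1]
contact_force: [-0.7, 0.2, -0.7]
grip_width: 0.0081
```

>>> arm_command([
  {"x":0.002,"y":0.0,"z":0.0,"yaw":0.0},
])

```text
time_s: 23.62
tool_pos: [0.638, -0.0184, 0.1074]
tcp_rot: [178.7, 0.0, -88.1]
contact_force: [0.3, -1.2, -1.6]
grip_width: 0.0083
```

>>> arm_command([
  {"x":0.0015,"y":0.0,"z":0.0,"yaw":0.0},
])

```text
time_s: 23.75
tool_pos: [0.638, -0.0201, 0.1074]
tcp_rot: [178.6, 0.0, -88.1]
contact_force: [-0.1, 0.1, -1.3]
grip_width: 0.0079
```

>>> arm_command([
  {"x":0.0015,"y":0.0,"z":0.0,"yaw":0.0},
])

```text
time_s: 23.88
tool_pos: [0.6381, -0.0206, 0.1074]
tcp_rot: [178.6, 0.1, -88.1]
contact_force: [-0.4, 2.9, 0.4]
grip_width: 0.008
```

>>> arm_command([
  {"x":0.0015,"y":0.0,"z":0.0,"yaw":0.0},
])

```text
time_s: 24.0
tool_pos: [0.6381, -0.0207, 0.1074]
tcp_rot: [178.6, 0.2, -88.0]
contact_force: [-0.8, 2.6, -1.0]
grip_width: 0.008
```

>>> arm_command([
  {"x":0.002,"y":0.0,"z":0.0,"yaw":0.0},
  {"x":0.002,"y":0.0,"z":0.0,"yaw":0.0},
])

```text
time_s: 24.25
tool_pos: [0.6381, -0.0208, 0.1074]
tcp_rot: [178.6, 0.6, -87.9]
contact_force: [-1.1, 4.4, 0.9]
grip_width: 0.0081
```

Run:
```python
from h import *
from plant import r
f=r.grab_frame("scene")
s=st(r);save("pics/s15.png",f["frame"],(140,130,230,200),8)
```

```text
t 24.3 p [ 0.6381 -0.0209  0.1075] rpy [178.58   0.59 -87.88] F [-1.2  5.   2.3] w 0.0082
```

View pics/s15.png

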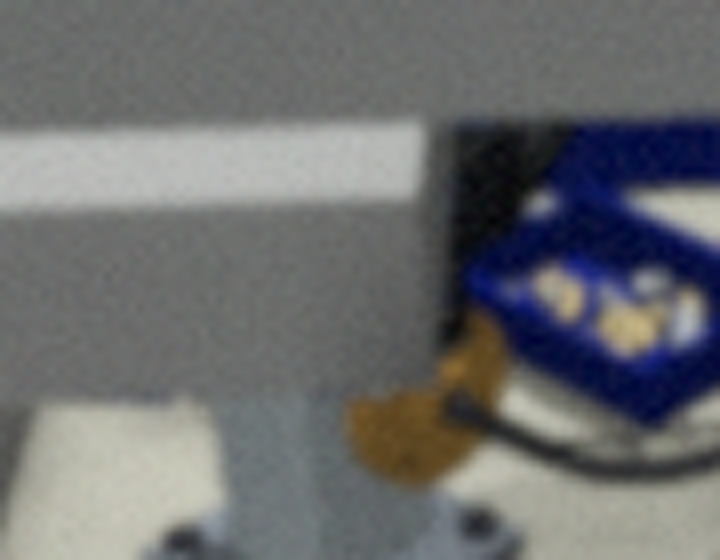

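>>> arm_command([
  {"x":0.0,"y":0.0,"z":0.0,"yaw":0.0},
  {"x":0.0,"y":0.0,"z":0.0,"yaw":0.0},
  {"x":0.0,"y":0.0,"z":0.0,"yaw":0.0},
], grip=0.72)

```text
time_s: 24.68
tool_pos: [0.6388, -0.0263, 0.1081]
tcp_rot: [178.7, 0.1, -88.1]
contact_force: [0.9, 0.6, -0.0]
grip_width: 0.0239
```

>>> arm_command([
  {"x":-0.002,"y":0.0,"z":-0.006,"yaw":0.0},
  {"x":0.0,"y":0.0,"z":-0.02,"yaw":0.0},
  {"x":0.0,"y":0.0,"z":-0.03,"yaw":0.0},
  {"x":0.0,"y":0.0,"z":-0.03,"yaw":0.0},
  {"x":0.0,"y":0.0,"z":0.0,"yaw":0.0},
])

```text
time_s: 25.3
tool_pos: [0.641, -0.0267, 0.1981]
tcp_rot: [178.8, -0.1, -88.2]
contact_force: [-0.7, -0.4, 0.2]
grip_width: 0.024
```

Run:
```python
from h import *
from plant import r
f=r.grab_frame("scene")
s=st(r);save("pics/s16.png",f["frame"],(140,130,230,200),8);print(s["q"])
```

```text
t 25.35 p [ 0.64   -0.0263  0.1964] rpy [ 1.7862e+02 -5.0000e-02 -8.8210e+01] F [ 0.4 -0.4 -0.3] w 0.024
[-26.64977724  36.86730325  47.88872949  73.74307577 -26.26161178
  81.92924958 -68.74846834]
```

View pics/s16.png

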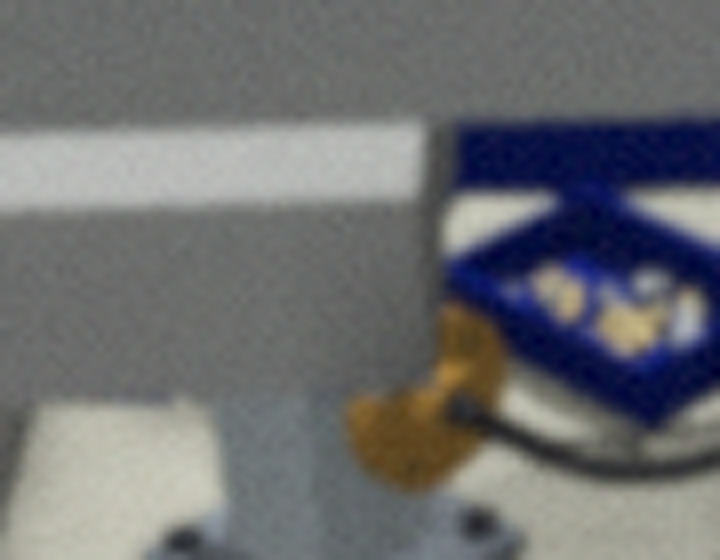

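Run:
```python
from h import *
from plant import r
s=st(r);plan(s,(.470,.2245,.15),-100,9)
```

```text
t 25.35 p [ 0.64   -0.0263  0.1964] rpy [ 1.7862e+02 -5.0000e-02 -8.8210e+01] F [ 0.4 -0.4 -0.3] w 0.024
{"x": -0.0284, "y": 0.0179, "z": 0.0056, "yaw": 1.31},
{"x": -0.0280, "y": 0.0185, "z": 0.0056, "yaw": 1.31},
{"x": -0.0276, "y": 0.0192, "z": 0.0056, "yaw": 1.31},
{"x": -0.0271, "y": 0.0198, "z": 0.0056, "yaw": 1.31},
{"x": -0.0267, "y": 0.0204, "z": 0.0056, "yaw": 1.31},
{"x": -0.0262, "y": 0.0210, "z": 0.0056, "yaw": 1.31},
{"x": -0.0257, "y": 0.0216, "z": 0.0057, "yaw": 1.31},
{"x": -0.0252, "y": 0.0222, "z": 0.0057, "yaw": 1.31},
{"x": -0.0247, "y": 0.0228, "z": 0.0057, "yaw": 1.31},
```

>>> arm_command([
  {"x":-0.014,"y":0.009,"z":0.0,"yaw":0.6},
  {"x":-0.028,"y":0.018,"z":0.0,"yaw":1.3},
  {"x":-0.028,"y":0.019,"z":0.0,"yaw":1.3},
  {"x":-0.027,"y":0.02,"z":0.004,"yaw":1.3},
  {"x":-0.027,"y":0.02,"z":0.006,"yaw":1.3},
  {"x":-0.026,"y":0.021,"z":0.006,"yaw":1.3},
  {"x":-0.026,"y":0.022,"z":0.006,"yaw":1.3},
  {"x":-0.025,"y":0.022,"z":0.006,"yaw":1.3},
  {"x":-0.015,"y":0.013,"z":0.006,"yaw":1.3},
  {"x":-0.007,"y":0.006,"z":0.006,"yaw":0.6},
  {"x":0.0,"y":0.0,"z":0.0,"yaw":0.0},
  {"x":0.0,"y":0.0,"z":0.0,"yaw":0.0},
], grip=0.4)

```text
time_s: 26.85
tool_pos: [0.467, 0.2106, 0.1446]
tcp_rot: [177.5, -1.1, -100.3]
contact_force: [-0.5, -0.7, -0.9]
grip_width: 0.0511
```

Run:
```python
from h import *
from plant import r
import pickle
f=r.grab_frame("scene");g=r.grab_frame("top");pickle.dump((f,g),open("f17.pkl","wb"))
s=st(r);save("pics/s17.png",f["frame"],(230,130,350,240),6);save("pics/t17.png",g["frame"],(150,130,370,270),3.5);print(s["q"])
plan(s,(.470,.2245,.08),-100,4)
for n in("scene","top"):
  for q in("flange_center","flange_hub","seat","grip_center","bore_bottom","bar_tip"):
    print(n,q,[[round(float(v),4) for v in d["position"]]+[round(d["confidence"],2)] for d in r.tip_of(n,q)])
```

```text
t 26.95 p [0.4671 0.2106 0.1448] rpy [ 177.47   -1.08 -100.37] F [ 0.4 -0.5 -0.3] w 0.0505
[ -64.51583974   25.85665387   52.74360445   98.84800395  -21.87442579
   69.19745378 -105.98089698]
{"x": -0.0039, "y": -0.0008, "z": 0.0161, "yaw": -0.09},
{"x": -0.0039, "y": -0.0008, "z": 0.0161, "yaw": -0.09},
{"x": -0.0039, "y": -0.0008, "z": 0.0161, "yaw": -0.09},
{"x": -0.0039, "y": -0.0008, "z": 0.0161, "yaw": -0.09},
scene flange_center [[0.4683, 0.2242, 0.0184, 0.65], [0.5247, 0.3189, 0.0306, 0.61], [0.6342, -0.0112, 0.0857, 0.55], [0.4557, 0.2261, 0.0168, 0.47]]
scene flange_hub [[0.5336, 0.3151, 0.0222, 0.73]]
scene seat [[0.6349, -0.02, 0.0856, 0.97]]
scene grip_center [[0.4657, 0.2242, 0.0191, 0.62]]
scene bore_bottom [[0.4605, 0.2244, 0.0171, 0.84]]
scene bar_tip [[0.5103, 0.0631, 0.0881, 0.94]]
top flange_center [[0.6336, -0.0148, 0.0914, 0.75]]
top flange_hub [[0.6351, -0.0082, 0.0927, 0.61]]
top seat [[0.6357, -0.0215, 0.0898, 0.63]]
top grip_center [[0.4647, 0.2253, 0.0123, 0.46]]
top bore_bottom [[0.4534, 0.2272, 0.0183, 0.5]]
top bar_tip [[0.5076, 0.0608, 0.0901, 0.75]]
```

View pics/s17.png

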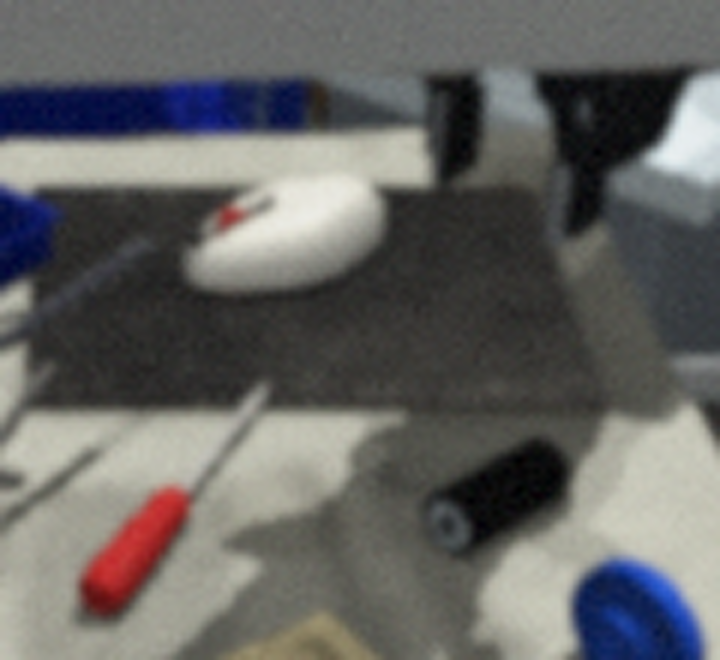

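View pics/t17.png

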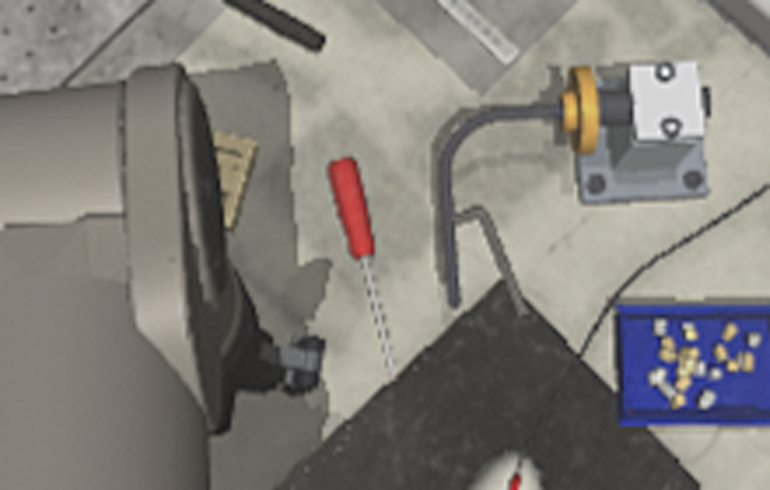

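>>> arm_command([
  {"x":-0.0039,"y":-0.0008,"z":0.016,"yaw":0.0},
  {"x":-0.0039,"y":-0.0008,"z":0.016,"yaw":0.0},
  {"x":-0.0039,"y":-0.0008,"z":0.016,"yaw":0.0},
  {"x":-0.0025,"y":-0.0008,"z":0.01,"yaw":0.0},
  {"x":0.0,"y":0.0,"z":0.0,"yaw":0.0},
])

```text
time_s: 28.18
tool_pos: [0.4681, 0.2257, 0.0804]
tcp_rot: [177.3, -1.2, -100.2]
contact_force: [0.5, -0.2, -1.1]
grip_width: 0.0511
```

Run:
```python
from h import *
from plant import r
f=r.grab_frame("scene");s=st(r);save("pics/s18.png",f["frame"],(270,130,360,240),6)
plan(s,(.470,.2245,.030),-100,4)
```

```text
t 28.23 p [0.4685 0.2257 0.081 ] rpy [ 177.31   -1.15 -100.21] F [ 0.  -0.1 -0.6] w 0.0509
{"x": -0.0000, "y": -0.0010, "z": 0.0127, "yaw": -0.05},
{"x": -0.0000, "y": -0.0010, "z": 0.0127, "yaw": -0.05},
{"x": -0.0000, "y": -0.0010, "z": 0.0127, "yaw": -0.05},
{"x": -0.0000, "y": -0.0010, "z": 0.0127, "yaw": -0.05},
```

View pics/s18.png

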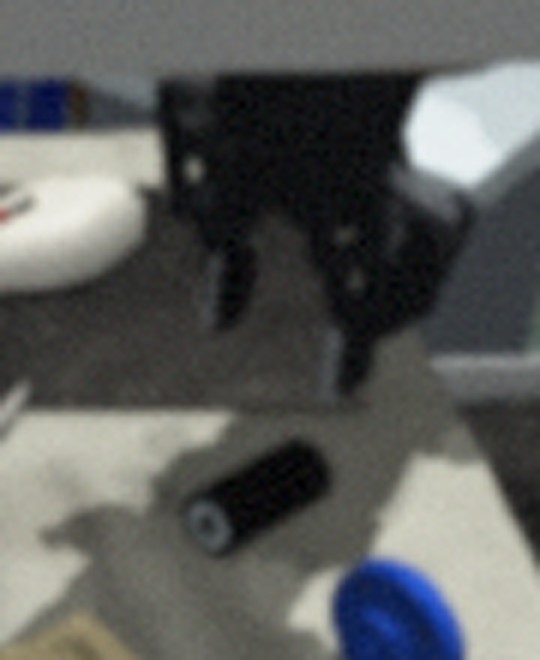

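>>> arm_command([
  {"x":0.0,"y":-0.001,"z":0.0127,"yaw":0.0},
  {"x":0.0,"y":-0.001,"z":0.0127,"yaw":0.0},
  {"x":0.0,"y":-0.001,"z":0.0127,"yaw":0.0},
  {"x":0.0,"y":-0.001,"z":0.012,"yaw":0.0},
  {"x":0.0,"y":0.0,"z":0.008,"yaw":0.0},
  {"x":0.0,"y":0.0,"z":0.0,"yaw":0.0},
])

```text
time_s: 28.98
tool_pos: [0.4702, 0.2239, 0.0191]
tcp_rot: [177.4, -1.1, -100.2]
contact_force: [-0.7, 0.3, -0.0]
grip_width: 0.0513
```

Run:
```python
from h import *
from plant import r
f=r.grab_frame("scene");s=st(r);save("pics/s19.png",f["frame"],(270,140,350,240),6)
plan(s,(.470,.2245,.005),-100,2)
```

```text
t 29.02 p [0.4706 0.224  0.0195] rpy [ 177.4    -1.1  -100.25] F [-0.2  0.1  0.1] w 0.0515
{"x": -0.0003, "y": -0.0000, "z": 0.0073, "yaw": -0.12},
{"x": -0.0003, "y": -0.0000, "z": 0.0073, "yaw": -0.12},
```

View pics/s19.png

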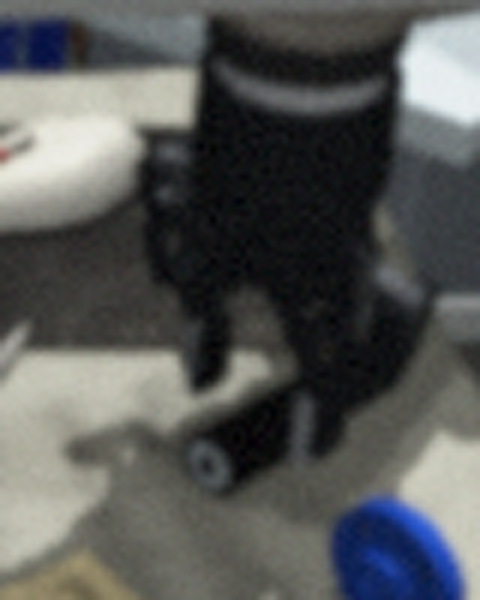

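>>> arm_command([
  {"x":0.0,"y":0.0,"z":0.006,"yaw":0.0},
  {"x":0.0,"y":0.0,"z":0.006,"yaw":0.0},
  {"x":0.0,"y":0.0,"z":0.0,"yaw":0.0},
])

```text
time_s: 29.4
tool_pos: [0.4707, 0.2243, 0.0075]
tcp_rot: [177.5, -1.0, -100.2]
contact_force: [-1.2, 1.4, -0.5]
grip_width: 0.0514
```

>>> arm_command([
  {"x":0.0,"y":0.0,"z":0.0,"yaw":0.0},
  {"x":0.0,"y":0.0,"z":0.0,"yaw":0.0},
  {"x":0.0,"y":0.0,"z":0.0,"yaw":0.0},
  {"x":0.0,"y":0.0,"z":0.0,"yaw":0.0},
], grip=1.0, newtons=60)

```text
time_s: 29.9
tool_pos: [0.4712, 0.2245, 0.008]
tcp_rot: [177.5, -1.0, -100.2]
contact_force: [-0.4, -0.7, 0.5]
grip_width: 0.0265
```

Run:
```python
from h import *
from plant import r
s=st(r)
```

```text
t 29.9 p [0.4712 0.2245 0.008 ] rpy [ 177.54   -0.97 -100.24] F [-0.4 -0.7  0.5] w 0.0265
```

>>> arm_command([
  {"x":0.0,"y":0.0,"z":-0.01,"yaw":0.0},
  {"x":0.0,"y":0.0,"z":-0.025,"yaw":0.0},
  {"x":0.0,"y":0.0,"z":-0.03,"yaw":0.0},
  {"x":0.0,"y":0.0,"z":-0.03,"yaw":0.0},
  {"x":0.0,"y":0.0,"z":-0.015,"yaw":0.0},
  {"x":0.0,"y":0.0,"z":0.0,"yaw":0.0},
])

```text
time_s: 30.65
tool_pos: [0.4762, 0.2251, 0.1229]
tcp_rot: [177.5, -1.0, -100.3]
contact_force: [-0.5, 0.5, -0.9]
grip_width: 0.0263
```

Run:
```python
from h import *
from plant import r
f=r.grab_frame("scene");s=st(r);save("pics/s20.png",f["frame"],(250,110,350,220),6)
plan(s,(.450,.066,.115),-88,8)
```

```text
t 30.7 p [0.4756 0.2249 0.1221] rpy [ 177.47   -1.03 -100.29] F [-0.1 -0.2 -0.4] w 0.0262
{"x": 0.0201, "y": -0.0005, "z": 0.0012, "yaw": -1.54},
{"x": 0.0201, "y": 0.0001, "z": 0.0013, "yaw": -1.54},
{"x": 0.0201, "y": 0.0006, "z": 0.0013, "yaw": -1.54},
{"x": 0.0201, "y": 0.0012, "z": 0.0013, "yaw": -1.54},
{"x": 0.0200, "y": 0.0017, "z": 0.0013, "yaw": -1.54},
{"x": 0.0200, "y": 0.0022, "z": 0.0014, "yaw": -1.54},
{"x": 0.0199, "y": 0.0028, "z": 0.0014, "yaw": -1.54},
{"x": 0.0198, "y": 0.0033, "z": 0.0014, "yaw": -1.54},
```

View pics/s20.png

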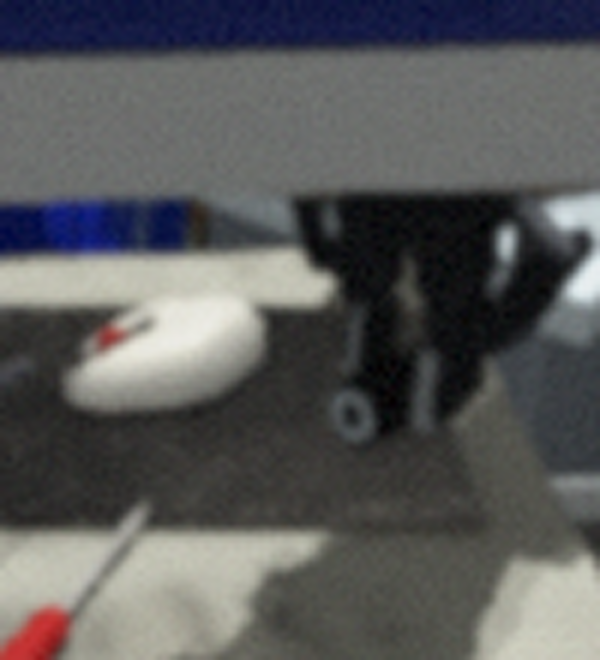

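>>> arm_command([
  {"x":0.01,"y":0.002,"z":0.0,"yaw":-0.8},
  {"x":0.02,"y":0.002,"z":0.001,"yaw":-1.5},
  {"x":0.02,"y":0.002,"z":0.001,"yaw":-1.5},
  {"x":0.02,"y":0.002,"z":0.001,"yaw":-1.5},
  {"x":0.02,"y":0.002,"z":0.001,"yaw":-1.5},
  {"x":0.02,"y":0.002,"z":0.001,"yaw":-1.5},
  {"x":0.02,"y":0.002,"z":0.001,"yaw":-1.5},
  {"x":0.015,"y":0.002,"z":0.001,"yaw":-1.5},
  {"x":0.007,"y":0.001,"z":0.0,"yaw":-0.8},
  {"x":0.0,"y":0.0,"z":0.0,"yaw":0.0},
  {"x":0.0,"y":0.0,"z":0.0,"yaw":0.0},
])

```text
time_s: 32.08
tool_pos: [0.4313, 0.0634, 0.1082]
tcp_rot: [175.9, -1.0, -87.8]
contact_force: [-0.3, -0.1, -0.9]
grip_width: 0.0264
```

Run:
```python
from h import *
from plant import r
s=st(r);print(s["q"])
plan(s,(*lw(-.184,.097),.084),-88,4)
```

```text
t 32.08 p [0.4313 0.0634 0.1082] rpy [175.92  -1.   -87.76] F [-0.3 -0.1 -0.9] w 0.0264
[-53.65727057  19.77193177  52.86567833 111.4695209  -16.68725459
  61.55312954 -81.04961707]
{"x": -0.0004, "y": -0.0048, "z": 0.0057, "yaw": 0.06},
{"x": -0.0004, "y": -0.0048, "z": 0.0057, "yaw": 0.06},
{"x": -0.0004, "y": -0.0048, "z": 0.0057, "yaw": 0.06},
{"x": -0.0004, "y": -0.0048, "z": 0.0057, "yaw": 0.06},
```

>>> arm_command([
  {"x":-0.0004,"y":-0.0048,"z":0.0056,"yaw":0.0},
  {"x":-0.0004,"y":-0.0048,"z":0.0056,"yaw":0.0},
  {"x":-0.0004,"y":-0.0048,"z":0.0056,"yaw":0.0},
  {"x":-0.0004,"y":-0.004,"z":0.004,"yaw":0.0},
  {"x":0.0,"y":0.0,"z":0.0,"yaw":0.0},
  {"x":0.0,"y":0.0,"z":0.0,"yaw":0.0},
])

```text
time_s: 32.83
tool_pos: [0.4497, 0.0671, 0.0838]
tcp_rot: [175.9, -1.0, -87.6]
contact_force: [0.3, -0.6, -0.4]
grip_width: 0.0267
```

Run:
```python
from h import *
from plant import r
import pickle
f=r.grab_frame("scene");g=r.grab_frame("top");s=st(r);pickle.dump((f,s),open("f21.pkl","wb"));save("pics/s21.png",f["frame"],(215,130,285,200),10);save("pics/t21.png",g["frame"],(230,150,330,240),7)
print(wl(s["tool_pos"]))
S=Cam(f);p=s["tool_pos"];R_=rot(s["tcp_rot"]);
a=np.radians(-10.2)
for dx in(0,-.001): 
    # mouth position using level at grasp
    Rg=rot([177.5,-1.0,-100.24]); off=Rg.T@np.array([np.cos(a)*(.030)+dx,np.sin(a)*.03,.006])
    m=p+R_@off; ax=R_@(Rg.T@np.array([np.cos(a),np.sin(a),0])); print("mouth",m,wl(m),"axis",ax,(S.proj(m)[0]-[215,130]+.5)*10-.5)
tip=np.array([*lw(-.125,.097),.09]);print((S.proj(tip)[0]-[215,130]+.5)*10-.5)
```

```text
t 32.92 p [0.4497 0.0671 0.0839] rpy [175.9   -1.03 -87.57] F [-0.5  0.2 -0.7] w 0.0262
[-0.18322508  0.09889621]
mouth [0.47980652 0.06841578 0.08909522] [-0.1530705   0.09920906] axis [ 0.99870327  0.04252232 -0.02799339] [473.99378383 373.76938447]
mouth [0.47883114 0.068197   0.08912287] [-0.15405244  0.09902189] axis [ 0.99870327  0.04252232 -0.02799339] [475.69156568 371.90303572]
[400.68780769 412.58117637]
```

View pics/s21.png

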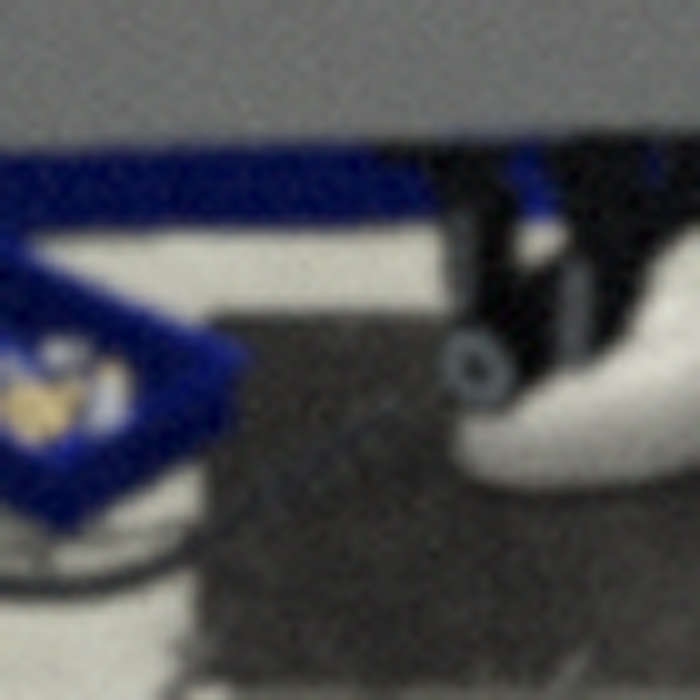

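View pics/t21.png

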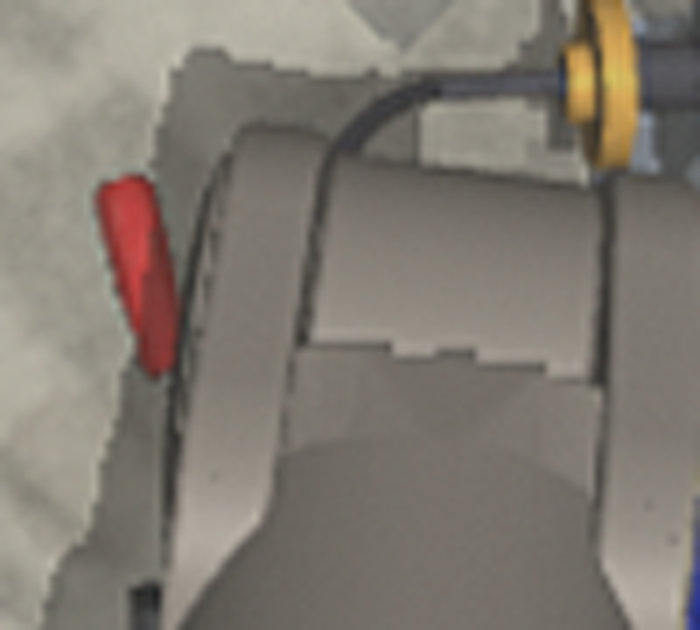

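Run:
```python
from h import *
from plant import r
s=st(r)
plan(s,(*lw(-.163,.0980),.0845),-88,5)
```

```text
t 32.92 p [0.4497 0.0671 0.0839] rpy [175.9   -1.03 -87.57] F [-0.5  0.2 -0.7] w 0.0262
{"x": 0.0002, "y": -0.0040, "z": -0.0004, "yaw": 0.09},
{"x": 0.0002, "y": -0.0040, "z": -0.0004, "yaw": 0.09},
{"x": 0.0002, "y": -0.0040, "z": -0.0004, "yaw": 0.09},
{"x": 0.0002, "y": -0.0040, "z": -0.0004, "yaw": 0.09},
{"x": 0.0002, "y": -0.0040, "z": -0.0004, "yaw": 0.09},
```

>>> arm_command([
  {"x":0.0002,"y":-0.004,"z":-0.0004,"yaw":0.1},
  {"x":0.0002,"y":-0.004,"z":-0.0004,"yaw":0.1},
  {"x":0.0002,"y":-0.004,"z":-0.0004,"yaw":0.1},
  {"x":0.0002,"y":-0.004,"z":-0.0004,"yaw":0.0},
  {"x":0.0002,"y":-0.003,"z":-0.0004,"yaw":0.0},
  {"x":0.0,"y":0.0,"z":0.0,"yaw":0.0},
])

```text
time_s: 33.67
tool_pos: [0.4707, 0.067, 0.0852]
tcp_rot: [176.0, -1.0, -87.9]
contact_force: [-0.2, 0.9, -0.9]
grip_width: 0.0266
```

Run:
```python
from h import *
from plant import r
fs=[r.grab_frame("scene") for _ in range(3)];s=st(r)
im=np.mean([f["frame"] for f in fs],0)
im=np.clip(im*2.2,0,255).astype(np.uint8)
save("pics/s22.png",im,(235,140,275,180),16)
print(wl(s["tool_pos"]))
S=Cam(fs[0]);tip=np.array([*lw(-.125,.097),.09]);print((S.proj(tip)[0]-[235,140]+.5)*16-.5)
p=s["tool_pos"];R_=rot(s["tcp_rot"]);a=np.radians(-10.2)
Rg=rot([177.5,-1.0,-100.24]); off=Rg.T@np.array([np.cos(a)*(.030),np.sin(a)*.03,.006]);m=p+R_@off;print(wl(m),m,(S.proj(m)[0]-[235,140]+.5)*16-.5)
```

```text
t 33.83 p [0.4703 0.0671 0.0851] rpy [175.95  -1.01 -87.88] F [ 0.1 -0.7 -0.5] w 0.0266
[-0.16264186  0.09817271]
[321.4004923 500.4298822]
[-0.13249135  0.09832432] [0.50040351 0.06819586 0.09027135] [356.89668476 482.41203054]
```

View pics/s22.png

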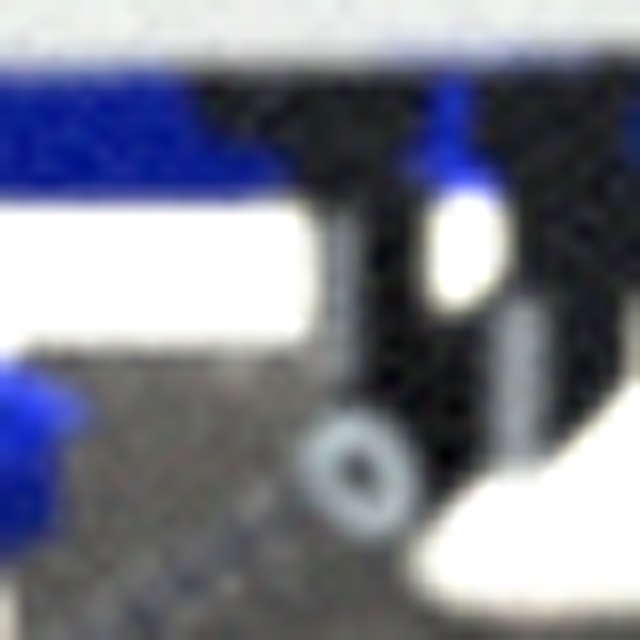

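Run:
```python
from h import *
from plant import r
fs=[r.grab_frame("scene") for _ in range(6)];s=st(r)
im=np.mean([f["frame"].astype(float) for f in fs],0);np.save("im23.npy",im)
# bluishness and darkness
e=np.clip((im-30)*4,0,255).astype(np.uint8)
save("pics/s23.png",e,(225,150,275,190),14)
S=Cam(fs[0])
# blue minus red
d=im[...,2]-im[...,0]
e=np.clip((d+15)*6,0,255).astype(np.uint8);e=np.dstack([e]*3);save("pics/s23b.png",e,(225,150,275,190),14)
```

```text
t 34.12 p [0.4704 0.0671 0.0852] rpy [175.97  -1.01 -87.87] F [ 0.7  0.  -0.8] w 0.0262
```

View pics/s23.png

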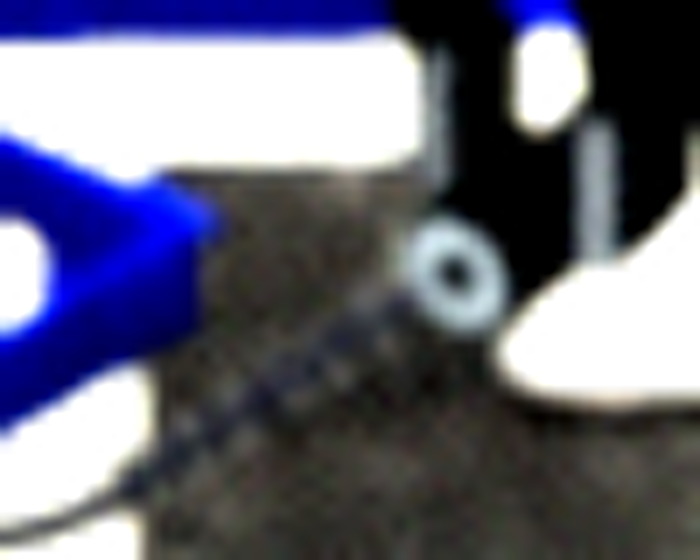

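View pics/s23b.png

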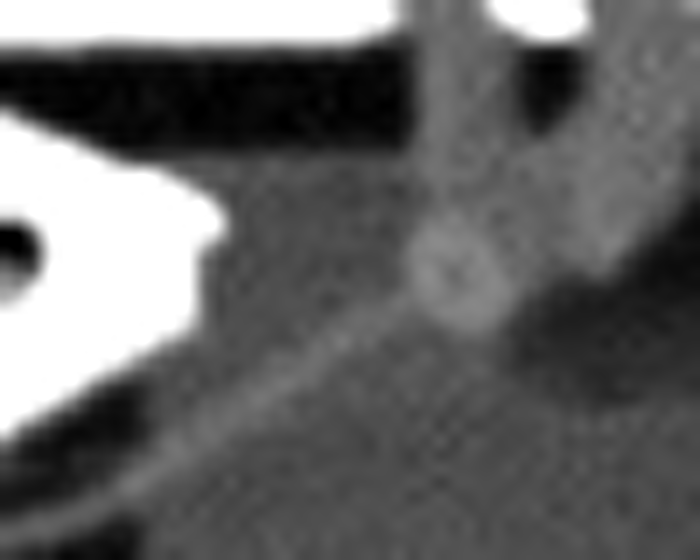

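Run:
```python
from h import *
import pickle
im=np.load("im23.npy");f,s=pickle.load(open("f21.pkl","rb"));S=Cam(f)
d=im[...,2]-im[...,0];d=cv2.GaussianBlur(d,(0,0),.5)
L=S.proj(np.array([[*lw(-x,.097),.09] for x in np.linspace(.03,.16,400)]))
pts=[]
for u in range(239,254):
    v0=np.interp(u,L[:,0],L[:,1]);vs=np.arange(int(v0)-6,int(v0)+6);w=d[vs,u]-np.median(d[vs,u]);w=np.clip(w,0,None)*(np.abs(vs-(v0-1.3))<3.5)
    pts.append((u,(w*vs).sum()/w.sum()-v0))
print(np.round(pts,2).tolist()); o=np.mean([p[1] for p in pts])
b=im.sum(2);sub=b[162:176,250:264];w=np.clip(sub-240,0,None);print(np.round(sub[::1]).astype(int))
```

```text
[[239.0, -0.86], [240.0, -0.6], [241.0, -0.61], [242.0, -0.73], [243.0, -0.55], [244.0, -0.7], [245.0, -0.43], [246.0, -0.74], [247.0, -0.62], [248.0, -0.75], [249.0, -0.89], [250.0, -1.03], [251.0, -0.52], [252.0, -0.38], [253.0, -0.77]]
[[200 179 162 159 160 170 174 114  44  26  31  38  36  33]
 [176 158 152 155 153 153 139  93  40  22  25  29  38  35]
 [161 149 145 149 147 135 104  82  37  38  32  32  25  37]
 [145 143 155 157 152 148 160 138 100  56  35  32  25  22]
 [133 136 156 172 182 225 238 224 182 131  69  32  34  22]
 [133 131 159 194 217 258 254 245 227 195 128  57  31  37]
 [125 138 159 195 229 245 204 169 204 228 177  85  35  19]
 [134 146 166 196 222 224 166 112 166 224 206 114  46  49]
 [148 159 160 170 191 216 198 153 176 233 222 128  65 120]
 [156 160 148 138 155 202 222 222 226 253 224 134 138 248]
 [142 145 132 120 130 161 201 228 241 233 195 157 231 361]
 [127 131 136 124 116 119 146 175 183 174 174 221 320 421]
 [122 129 148 131 121 111 121 120 122 128 189 281 365 416]
 [122 122 132 130 114 112 110 112 108 121 194 289 357 382]]
```

>>> arm_command([
  {"x":0.0008,"y":-0.002,"z":0.0,"yaw":0.0},
  {"x":0.0,"y":-0.003,"z":-0.0002,"yaw":0.0},
  {"x":0.0,"y":-0.003,"z":-0.0002,"yaw":0.0},
])

```text
time_s: 34.5
tool_pos: [0.4788, 0.0667, 0.085]
tcp_rot: [176.0, -1.0, -87.9]
contact_force: [-0.4, -0.1, 0.6]
grip_width: 0.0262
```

Run:
```python
from h import *
from plant import r
fs=[r.grab_frame("scene") for _ in range(4)];s=st(r);print(wl(s["tool_pos"]))
im=np.mean([f["frame"].astype(float) for f in fs],0)
e=np.clip((im-30)*3,0,255).astype(np.uint8);save("pics/s24.png",e,(225,150,275,190),14)
```

```text
t 34.7 p [0.4785 0.0666 0.085 ] rpy [175.96  -1.   -87.87] F [-0.6  0.2 -1.5] w 0.0265
[-0.15442175  0.09746062]
```

View pics/s24.png

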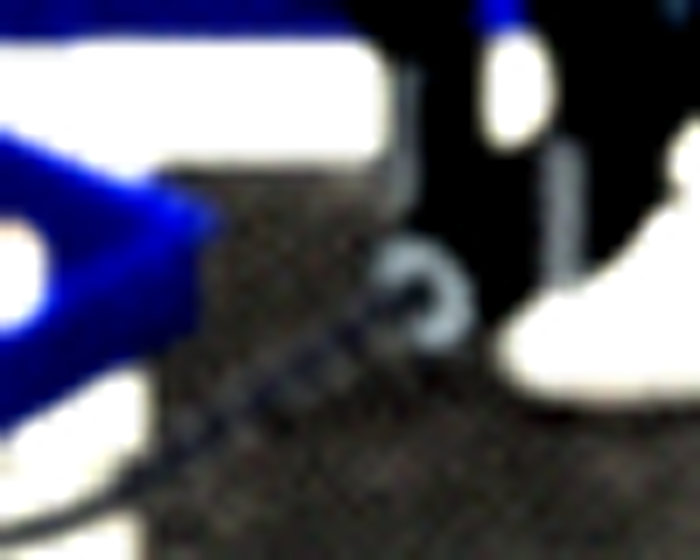

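>>> arm_command([
  {"x":0.0,"y":-0.0025,"z":-0.0001,"yaw":0.0},
  {"x":0.0,"y":-0.0025,"z":-0.0001,"yaw":0.0},
])

```text
time_s: 34.95
tool_pos: [0.4835, 0.0668, 0.0848]
tcp_rot: [175.9, -1.0, -87.9]
contact_force: [0.1, -0.8, -1.2]
grip_width: 0.0261
```

>>> arm_command([
  {"x":0.0,"y":-0.0025,"z":-0.0001,"yaw":0.0},
  {"x":0.0,"y":-0.0025,"z":-0.0001,"yaw":0.0},
])

```text
time_s: 35.2
tool_pos: [0.4889, 0.067, 0.0846]
tcp_rot: [175.9, -1.0, -87.9]
contact_force: [-0.0, -0.3, -0.9]
grip_width: 0.0269
```

Run:
```python
from h import *
from plant import r
fs=[r.grab_frame("scene") for _ in range(4)];s=st(r);print(wl(s["tool_pos"]))
im=np.mean([f["frame"].astype(float) for f in fs],0)
e=np.clip((im-30)*3,0,255).astype(np.uint8);save("pics/s25.png",e,(225,150,275,190),14)
```

```text
t 35.4 p [0.4887 0.0669 0.0846] rpy [175.93  -1.01 -87.87] F [0.9 0.1 0. ] w 0.0262
[-0.14424075  0.09742505]
```

View pics/s25.png

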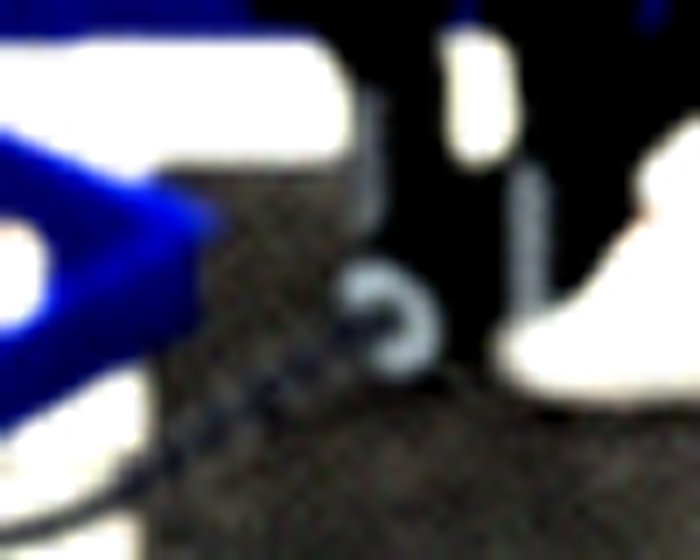

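>>> arm_command([
  {"x":0.0,"y":-0.003,"z":-0.0002,"yaw":0.0},
  {"x":0.0,"y":-0.003,"z":-0.0002,"yaw":0.0},
  {"x":0.0,"y":-0.003,"z":-0.0002,"yaw":0.0},
])

```text
time_s: 35.78
tool_pos: [0.4979, 0.0673, 0.0845]
tcp_rot: [175.9, -1.0, -87.9]
contact_force: [-0.4, 0.6, -1.0]
grip_width: 0.0264
```

>>> arm_command([
  {"x":0.0,"y":-0.003,"z":-0.0002,"yaw":0.0},
  {"x":0.0,"y":-0.003,"z":-0.0002,"yaw":0.0},
  {"x":0.0,"y":-0.003,"z":-0.0002,"yaw":0.0},
])

```text
time_s: 36.15
tool_pos: [0.5077, 0.0677, 0.0844]
tcp_rot: [175.9, -1.0, -87.9]
contact_force: [0.1, -0.1, -1.5]
grip_width: 0.0268
```

Run:
```python
from h import *
from plant import r
s=st(r);print(wl(s["tool_pos"]))
```

```text
t 36.15 p [0.5077 0.0677 0.0844] rpy [175.92  -1.   -87.86] F [ 0.1 -0.1 -1.5] w 0.0268
[-0.12518796  0.0975618 ]
```

>>> arm_command([
  {"x":0.0,"y":-0.003,"z":-0.0002,"yaw":0.0},
  {"x":0.0,"y":-0.003,"z":-0.0002,"yaw":0.0},
  {"x":0.0,"y":-0.002,"z":-0.0002,"yaw":0.0},
])

```text
time_s: 36.52
tool_pos: [0.5164, 0.068, 0.0844]
tcp_rot: [175.9, -1.0, -87.9]
contact_force: [0.1, 0.2, -0.9]
grip_width: 0.0266
```

>>> arm_command([
  {"x":0.0,"y":-0.002,"z":-0.0001,"yaw":0.0},
  {"x":0.0,"y":-0.002,"z":-0.0001,"yaw":0.0},
])

```text
time_s: 36.78
tool_pos: [0.5206, 0.0681, 0.0843]
tcp_rot: [175.9, -1.0, -87.9]
contact_force: [-1.0, 0.4, 0.2]
grip_width: 0.0263
```

>>> arm_command([
  {"x":0.0,"y":-0.0015,"z":-0.0001,"yaw":0.0},
  {"x":0.0,"y":-0.0015,"z":-0.0001,"yaw":0.0},
])

```text
time_s: 37.02
tool_pos: [0.5237, 0.0682, 0.0842]
tcp_rot: [175.9, -1.0, -87.9]
contact_force: [-0.1, 0.4, -1.5]
grip_width: 0.0264
```

>>> arm_command([
  {"x":0.0,"y":-0.0015,"z":-0.0001,"yaw":0.0},
])

```text
time_s: 37.15
tool_pos: [0.524, 0.0682, 0.084]
tcp_rot: [175.7, -1.0, -87.9]
contact_force: [-3.8, -0.1, 1.8]
grip_width: 0.0261
```

>>> arm_command([
  {"x":0.0,"y":-0.0015,"z":-0.0001,"yaw":0.0},
])

```text
time_s: 37.28
tool_pos: [0.5241, 0.0682, 0.0839]
tcp_rot: [175.5, -1.0, -87.9]
contact_force: [-4.2, -0.6, 2.4]
grip_width: 0.0266
```

>>> arm_command([
  {"x":0.0,"y":-0.0015,"z":-0.0001,"yaw":0.0},
])

```text
time_s: 37.4
tool_pos: [0.524, 0.0682, 0.0838]
tcp_rot: [175.3, -1.0, -87.9]
contact_force: [-6.4, -0.4, 4.0]
grip_width: 0.0262
```

>>> arm_command([
  {"x":0.0,"y":-0.0015,"z":-0.0001,"yaw":0.0},
])

```text
time_s: 37.52
tool_pos: [0.5241, 0.0681, 0.0838]
tcp_rot: [175.1, -0.9, -87.9]
contact_force: [-5.9, 0.2, 5.4]
grip_width: 0.0261
```

>>> arm_command([
  {"x":0.0,"y":0.0003,"z":0.0,"yaw":0.0},
])

```text
time_s: 37.65
tool_pos: [0.5239, 0.0681, 0.0839]
tcp_rot: [175.1, -0.9, -87.9]
contact_force: [-1.2, -0.6, 0.9]
grip_width: 0.0262
```

>>> arm_command([
  {"x":0.0,"y":0.0,"z":0.0,"yaw":0.0},
  {"x":0.0,"y":0.0,"z":0.0,"yaw":0.0},
  {"x":0.0,"y":0.0,"z":0.0,"yaw":0.0},
], grip=0.4)

```text
time_s: 38.02
tool_pos: [0.5273, 0.0685, 0.0844]
tcp_rot: [175.6, -0.9, -87.9]
contact_force: [0.6, -0.8, -0.3]
grip_width: 0.0513
```

Run:
```python
from h import *
from plant import r
f=r.grab_frame("scene");s=st(r);save("pics/s26.png",f["frame"],(205,130,295,200),8)
```

```text
t 38.08 p [0.5273 0.0685 0.0844] rpy [175.57  -0.94 -87.9 ] F [-0.4 -0.4 -0.2] w 0.0512
```

View pics/s26.png

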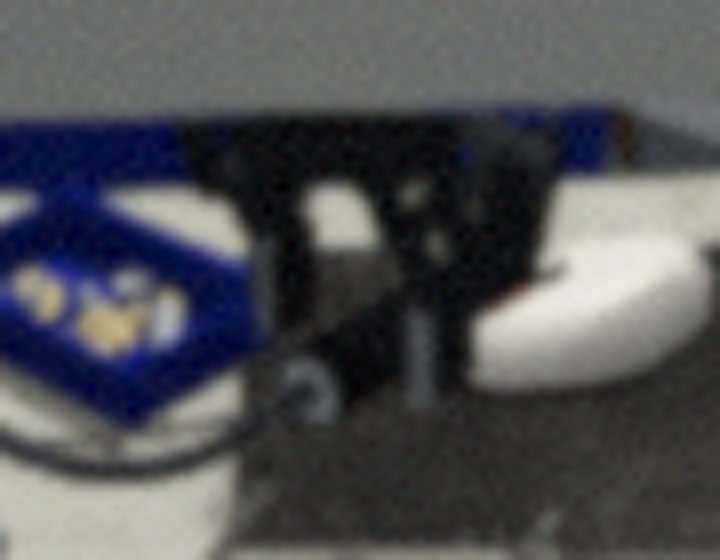

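>>> arm_command([
  {"x":0.0,"y":0.0,"z":-0.008,"yaw":0.0},
  {"x":0.0,"y":0.0,"z":-0.015,"yaw":0.0},
  {"x":0.0,"y":0.0,"z":-0.02,"yaw":0.0},
  {"x":0.0,"y":0.0,"z":-0.025,"yaw":0.0},
  {"x":0.0,"y":0.0,"z":-0.025,"yaw":0.0},
  {"x":0.0,"y":0.0,"z":-0.025,"yaw":0.0},
  {"x":-0.03,"y":0.02,"z":0.0,"yaw":0.0},
  {"x":-0.05,"y":0.03,"z":0.0,"yaw":0.0},
  {"x":-0.05,"y":0.03,"z":0.0,"yaw":0.0},
  {"x":-0.05,"y":0.03,"z":0.0,"yaw":0.0},
  {"x":-0.04,"y":0.02,"z":0.0,"yaw":0.0},
  {"x":-0.02,"y":0.01,"z":0.0,"yaw":0.0},
  {"x":0.0,"y":0.0,"z":0.0,"yaw":0.0},
  {"x":0.0,"y":0.0,"z":0.0,"yaw":0.0},
])

```text
time_s: 39.83
tool_pos: [0.3919, 0.3103, 0.2268]
tcp_rot: [176.8, -0.6, -88.3]
contact_force: [0.9, -0.5, 0.5]
grip_width: 0.0509
```

Run:
```python
from h import *
from plant import r
f=r.grab_frame("scene");g=r.grab_frame("top");s=st(r);save("pics/s27.png",f["frame"],(140,120,290,220),5.3);save("pics/t27.png",g["frame"],(200,110,380,245),4.4)
for n in("scene","top"):
  for q in("flange_center","flange_hub","seat","grip_center","bore_bottom","bar_tip"):
    print(n,q,[[round(float(v),4) for v in d["position"]]+[round(d["confidence"],2)] for d in r.tip_of(n,q)])
```

```text
t 39.92 p [0.392  0.3102 0.2266] rpy [176.75  -0.57 -88.38] F [-0.7 -1.1 -0. ] w 0.0516
scene flange_center [[0.5252, 0.3174, 0.0292, 0.78], [0.6385, -0.0095, 0.089, 0.65]]
scene flange_hub [[0.5386, 0.3139, 0.0284, 0.84], [0.6399, -0.0076, 0.0861, 0.49]]
scene seat [[0.6351, -0.0204, 0.087, 0.71], [0.6418, -0.0089, 0.0905, 0.5]]
scene grip_center [[0.5218, 0.066, 0.0899, 0.48]]
scene bore_bottom [[0.5095, 0.0655, 0.0911, 0.52]]
scene bar_tip []
top flange_center [[0.6372, -0.0149, 0.0908, 0.71], [0.5255, 0.3178, 0.0302, 0.66]]
top flange_hub [[0.5351, 0.3124, 0.0271, 0.46]]
top seat [[0.6345, -0.025, 0.0929, 0.72]]
top grip_center [[0.6374, -0.0082, 0.092, 0.59]]
top bore_bottom [[0.5072, 0.0691, 0.0926, 0.66]]
top bar_tip []
```

View pics/s27.png

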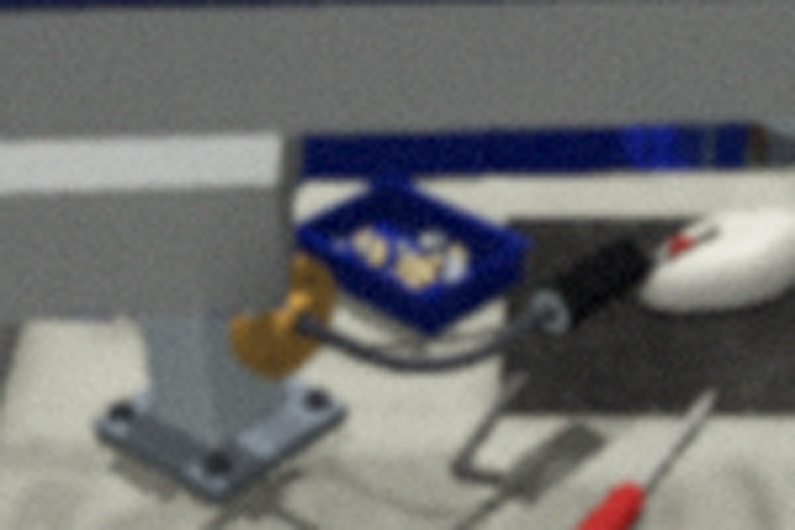

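View pics/t27.png

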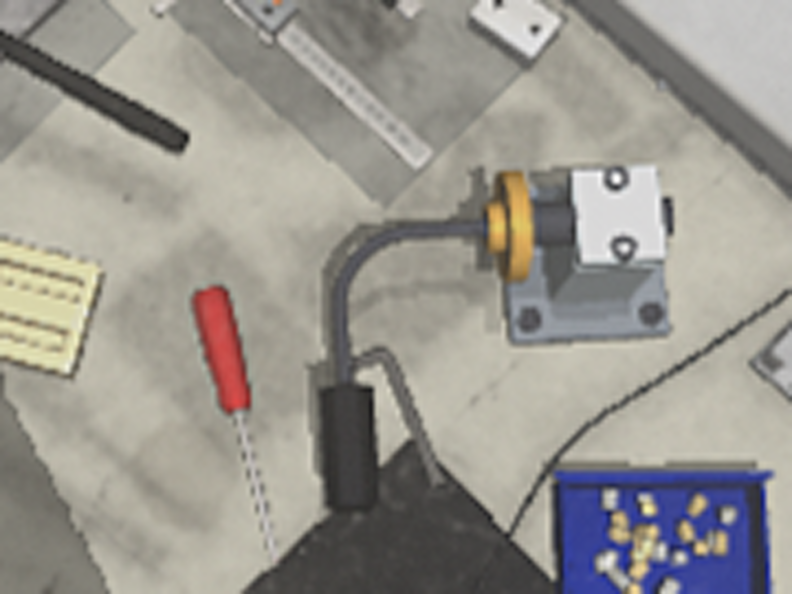

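Run:
```python
from plant import r
print(r.close_job(), r.state()["time_s"])
```

```text
the job is handed in; nothing more can be done
the job is handed in; nothing more can be done
```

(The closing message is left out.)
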